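# Check the depth of a heater-block well with the depth rod

### The arm

A 7-joint arm with a two-finger parallel gripper is mounted at the origin on a cart in front of the work surface, level with it; the furniture and walls round the work are solid. World frame = base frame: x ahead of the robot, y to its left, z up, the work surface at z = 0. Lengths are in mm, angles in rad, forces in N, time in s.
With the tool pointing down it reaches from about 425 to 925 mm from the base axis. Payload 6.8 kg.
Tool frame: the origin (TCP) lies at the very end of the fingers, on their centre line; the grasp point (between the pads) lies 19 mm behind it; z points along the fingers, y is the direction in which the jaws open and shut (so a half turn about z gives the same grasp; the last joint's range is limited). The gripper opens to 88 mm and grips with 3 to 60 N. Pads are 20 mm wide; open, the fingers measure 115 mm over their backs; the gripper's body (75 mm by 178 mm) begins 61 mm behind the grasp point.
Start: joints at [-1.373, 0.477, 0.022, 1.555, -0.011, 1.109, -0.083], TCP at [203.209, 643.704, 191.464] pointing down, gripper open.
Joint ranges: [-2.96, 2.96], [-0.34, 2.1], [-1.41, 1.46], [0.24, 2.44], [-1.37, 4.51], [0.17, 1.92], [-2.96, 2.96]. Speed limits (rad/s): [2.39, 2.39, 3.14, 3.14, 3.14, 3.14, 3.14].

### API

Orientations are given as a rotation vector (axis times angle).
In Python, from station import ctrl, cams gives the robot as it stands. The module is installed in compiled form; this text tells all that it offers.
- The arm moves only by the shell command python3 -m creep 'ROWS' [FORCE]. ROWS is JSON, a list of rows, each an object with "claw": the opening in per cent of the stroke, from 0 (shut) to 100 (fully open); "travel": the shift along the tool's x, y, z in mm, a list of three; "turn": the turn about the tool's z in degrees. In form: [{"claw": claw, "travel": [x, y, z], "turn": turn}, ...]. A call has exactly 10 rows; each row is the pose to reach, as a shift and turn from the pose measured when the call began, along the tool's axes at that moment; what a row does not reach only later rows make up. A row lasts 1/12 s, in which the tool goes at most 41.7 mm and 7.16 degrees, less where a joint would pass 70% of its speed; a pose out of reach is approached as far as the arm can. A call with a gripper value outside its range is refused whole. The fingers move at their own pace and stop on an object; FORCE is the grip in N (left out, the last holds). Time passes only in rows, so rows that repeat a pose let the fingers close, or fill a call up. It gives the time, the measured TCP pose, the force and the opening at its end, in the units of the state.
- ctrl.sense(): the state, without advancing time (a new reading comes with each control period).
- cams.snapshot(name): name is "scene" or "side" or "wrist"; returns a dict with "pixels" (400x640x3 uint8, red, green, blue), "intrinsics" (3x3 intrinsics, pixels), "k1" (the pictures are not rectified: a ray, as slopes to the right and down, at radius r is drawn at 1 + k1 r^2 times it, then the intrinsics apply), "T" (4x4, takes a point from camera to world coordinates); the wrist camera has in their place "tool_from_camera" (4x4, takes a point from camera to tool coordinates, whose origin is the TCP and whose axes are the flange's). Camera axes: x right, y up, looking along -z (the intrinsics and any distortion apply to the point x, -y, -z); pixel columns grow to the right and rows downward; lengths in mm; the calibration is good to about 2 mm. A picture is of the moment at which its call begins: read the wrist's pose just before it. There is no depth.
- ctrl.finish_job(): hands the job in, once; it reports no verdict.
The state is a dict: "time": time; "joints": joint angles; "joint_velocities": joint speeds; "tau": joint torques, N m; "position": TCP position; "ee_rot": TCP orientation; "force": force on the tool from outside, world axes, zero at the start; "moment": the same for the moment, N m; "opening": finger opening in mm.
Only numpy, scipy, OpenCV 4.12 (cv2) and the standard library are available. Lean on these libraries where they do the work, as an engineer would, in place of code of your own. Each camera call takes 0.05 s, during which the arm holds its last target.

### The job

Take the yellow-headed depth rod from its grey holder and push it upright into the blue-ringed well of the aluminium heater block, gently but through the drag of the snug sleeve, until it stands on the bottom of the well, and leave it there. Then take the reading: slide the red pointer on the block down until the top of its knob is level with the top of the rod's head, and let go. Leave the rest of the bench as it is.

Things in the scene. Friction and masses are not known exactly. Their poses are not given: they have to be found in the camera images.
- depth_rod: loose steel depth rod, 120 g, upright: round-nosed shank 12 mm in diameter and 100 mm long with black rings every 10 mm, then a yellow cylindrical head 22 mm in diameter and 20 mm high to grip; 120 mm in all. Origin at the centre of the nose (lower end), z along the rod toward the head. It starts standing in the holder
- rod_tip (a point): lowest point of the rod's round nose, on its axis
- rod_top (a point): centre of the flat top of the rod's yellow head, 120 mm above the nose
- rod_holder: fixed grey block 56 x 56 x 30 mm; origin at the centre of its underside. The rod stands loosely in its central hole, 14 mm wide and 25 mm deep, so lift the rod at least 30 mm to clear it
- heater_block: fixed aluminium dry-block heater, 70 mm (x) x 150 mm (y) x 70 mm high, on a white base plate 110 x 172 mm and 13 mm thick; origin at the centre of its underside on the worktop, z up. The well is at x 0, y -35 mm, the pointer's stem at x 0, y +40 mm; four small holes between them are too narrow for the rod
- well_mouth (a point): centre of the mouth of the well, at the top of the blue ring (25 mm outside, 15 mm inside, standing 1.5 mm above the block). The upright round well below is 13.5 mm wide. About 17 mm down a snug sprung sleeve grips the rod: it takes roughly 4 to 8 N to enter and to slide on, and holds the rod wherever it is let go
- well_base: the heater's white base plate with the well's firm flat bottom (inside the block); fixed, origin as the heater block's. The bottom lies 31 to 54 mm below the mouth, different each time and not measured, so it must be felt: 10 to 12 N of push tells it from the sleeve; more than 25 N would harm it
- pointer (a joint): height of the red pointer in m: 0 = lowest, with the top of its knob 60 mm above the 70 mm high block; 0.060 = highest. It starts raised, higher than the rod's head can stand when bottomed. It slides straight up and down against about 3 N of friction and stays where it is left
- pointer_top (a point): centre of the flat top of the pointer's red knob, 20 mm in diameter and 16 mm high, on an 8 mm vertical steel stem; a thin red blade points from the knob 36 mm toward the well (block -y), so pinch the knob across the block's x direction, or press on its top. The stem stands 75 mm from the well
- vial: bystander: small vial with blue lid, 25 mm wide, 34 mm high, loose; origin under its centre
- dropper: bystander: white dropper bottle with red cap, 28 mm wide, 62 mm high, loose; origin under its centre
- cup: bystander: specimen cup with yellow lid, 66 mm wide, 58 mm high, loose; origin under its centre

How it is judged:
By the outcome, as a careful person would: the job done as asked, in the order asked, and still so for the second after the job is handed in, with the robot touching nothing.
It also fails if it takes over 69 s, if anything falls off the work surface, if the arm or the gripper's body presses on something with over 40 N, if the wrist force passes 120 N, or if a joint passes its speed limit or range.

## Working session

There is one attempt and no reset: what is moved stays moved. The work goes in short steps, Python scripts to look and compute and a shell command to move; the robot and the scene stay as the last step left them, time stands still between calls to the robot, and variables do not carry over. Pictures are saved under pics/ and viewed, and the job is handed in when it is done.

```bash
mkdir -p pics; cat > h.py <<'E'
import numpy as np, cv2
from station import ctrl, cams
from scipy.spatial.transform import Rotation as R
def save(n,f):
    s=cams.snapshot(n); cv2.imwrite(f,s['pixels'][:,:,::-1]); return s
def Tof(s,st=None):
    if 'T' in s: return np.array(s['T'])
    T=np.eye(4); T[:3,:3]=R.from_rotvec(st['ee_rot']).as_matrix(); T[:3,3]=st['position']
    return T@np.array(s['tool_from_camera'])
def ray(s,T,u,v):
    K=np.array(s['intrinsics']); d=np.array([(u-K[0,2])/K[0,0],(v-K[1,2])/K[1,1]])
    p=d.copy()
    for _ in range(20): p=d/(1+s['k1']*(p@p))
    dr=T[:3,:3]@np.array([p[0],-p[1],-1.]); return T[:3,3],dr
def onz(s,T,u,v,z):
    o,d=ray(s,T,u,v); return o+d*(z-o[2])/d[2]
def proj(s,T,P):
    c=np.linalg.inv(T)@np.append(P,1); p=np.array([c[0],-c[1]])/-c[2]
    p=p*(1+s['k1']*(p@p)); K=np.array(s['intrinsics']); return K[0,0]*p[0]+K[0,2],K[1,1]*p[1]+K[1,2]
def tri(a,b):
    A=0;B=0
    for o,d in (a,b):
        d=d/np.linalg.norm(d); M=np.eye(3)-np.outer(d,d); A=A+M; B=B+M@o
    x=np.linalg.solve(A,B); 
    return x,[np.linalg.norm(np.cross(x-o,d/np.linalg.norm(d))) for o,d in (a,b)]
E
python3 - <<'E'
from h import *
st=ctrl.sense(); print(st)
for n in('scene','side','wrist'):
    s=save(n,f'pics/{n}0.png'); print(n,Tof(s,st).round(2).tolist(),s['k1'],np.array(s['intrinsics']).tolist())
E
```

```text
{'time': 0.0, 'joints': array([-1.37313112,  0.47778552,  0.02234222,  1.55641847, -0.01149659,
        1.10931849, -0.08311861]), 'joint_velocities': array([-0.00011065, -0.00102134,  0.00017737,  0.00043924,  0.00110909,
        0.0017249 , -0.00157573]), 'tau': array([-8.30880845e-05, -5.82856607e+01,  1.53511472e+00, -2.72607243e+01,
       -5.42233943e-02,  1.71563972e-02,  1.76236949e-04]), 'position': array([203.01501026, 643.06319532, 190.50553808]), 'ee_rot': array([-4.78400797e-01, -3.10481306e+00,  2.82154367e-03]), 'force': array([ 0.35554021, -0.04321542,  0.15939507]), 'moment': array([ 0.00387462,  0.01177865, -0.01241483]), 'opening': 88.00464551136014}
scene [[0.84, 0.37, -0.39, 28.63], [-0.54, 0.58, -0.61, -1106.76], [-0.0, 0.73, 0.69, 988.76], [0.0, 0.0, 0.0, 1.0]] 0.047831088458924954 [[486.66627346461905, 0.0, 317.3695102987541], [0.0, 486.66627346461905, 201.64854103280135], [0.0, 0.0, 1.0]]
side [[0.89, 0.28, -0.35, 224.93], [-0.45, 0.58, -0.68, -941.54], [0.01, 0.76, 0.65, 716.23], [0.0, 0.0, 0.0, 1.0]] -0.12420762078057544 [[440.15656239478665, 0.0, 324.7899025715424], [0.0, 440.15656239478665, 196.95813300398217], [0.0, 0.0, 1.0]]
wrist [[0.3, -0.92, -0.25, 134.42], [0.95, 0.29, 0.08, 665.25], [-0.0, -0.27, 0.96, 383.92], [0.0, 0.0, 0.0, 1.0]] -0.008549000350888443 [[301.040407172186, 0.0, 322.8335588631131], [0.0, 301.040407172186, 202.38741085360726], [0.0, 0.0, 1.0]]
```

View pics/scene0.png

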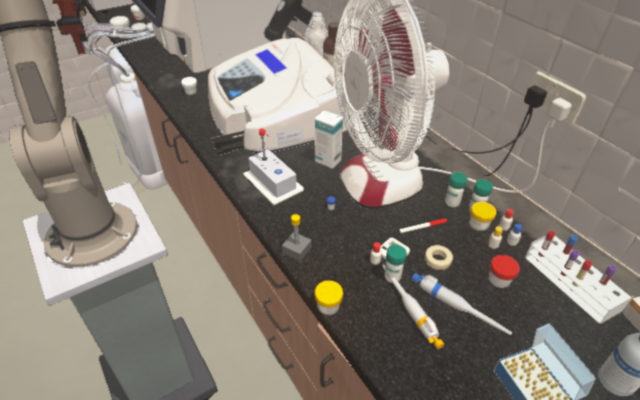

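View pics/side0.png

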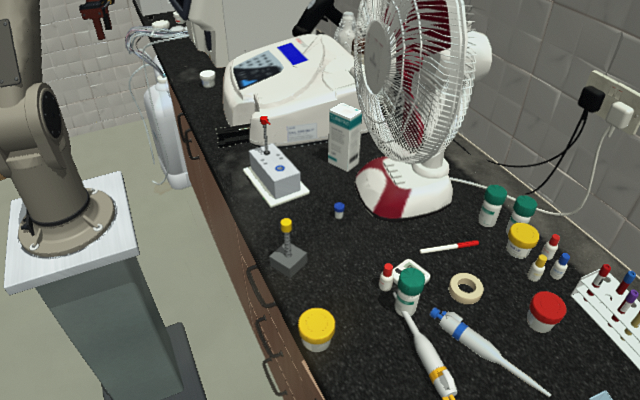

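View pics/wrist0.png

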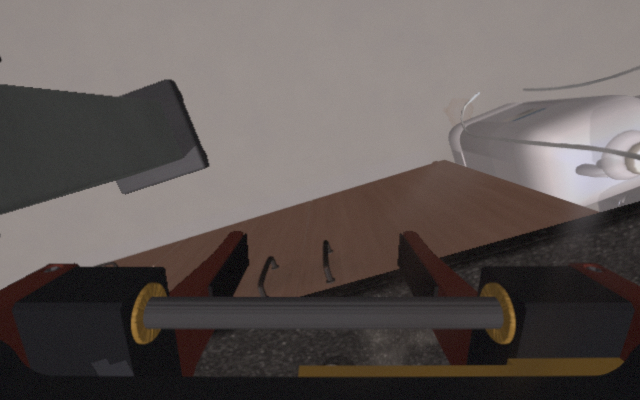

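The scene camera shows the rod head near (295,219) and the pointer knob near (262,132). The side camera shows them at (286,225) and (265,121), with the ring near (281,169). I'll segment these next.

```bash
python3 - <<'E'
from h import *
I={};S={}
for n in('scene','side'):
    s=cams.snapshot(n);S[n]=s;im=s['pixels'][:,:,::-1].copy()
    c=im[110:290,200:380] if n=='scene' else im[100:280,200:380]
    I[n]=cv2.resize(c,(396,396*1),interpolation=cv2.INTER_CUBIC)
    c2=im[110:290,230:345] if n=='scene' else im[100:280,235:350]
    I[n]=cv2.resize(c2,None,fx=3.3,fy=3.3,interpolation=cv2.INTER_CUBIC)
    hsv=cv2.cvtColor(im,cv2.COLOR_BGR2HSV)
    for nm,lo,hi in(('yel',(20,120,80),(35,255,255)),('red',(0,150,80),(8,255,255)),('red2',(172,150,80),(180,255,255)),('blue',(100,90,50),(128,255,255))):
        m=cv2.inRange(hsv,lo,hi); k,l,stt,ce=cv2.connectedComponentsWithStats(m)
        for i in range(1,k):
            if stt[i,4]>=8 and 230<ce[i][0]<350 and 100<ce[i][1]<260: print(n,nm,stt[i],ce[i].round(1))
cv2.imwrite('pics/crop.png',np.hstack([I['scene'],I['side']])[:600])
E
```

```text
scene yel [290 213  11  13 113] [295.3 219.2]
scene red [259 129   6   6  26] [261.7 131.4]
scene blue [277 170   5   4   8] [279.6 171.8]
scene blue [327 196   9   8  62] [330.9 199.6]
side yel [280 218  12  15 153] [285.8 224.7]
side red [260 116  10   9  58] [263.9 119.8]
side blue [275 165  10   6  33] [279.8 167.6]
side blue [334 202  11  10  98] [339.  206.6]
```

View pics/crop.png

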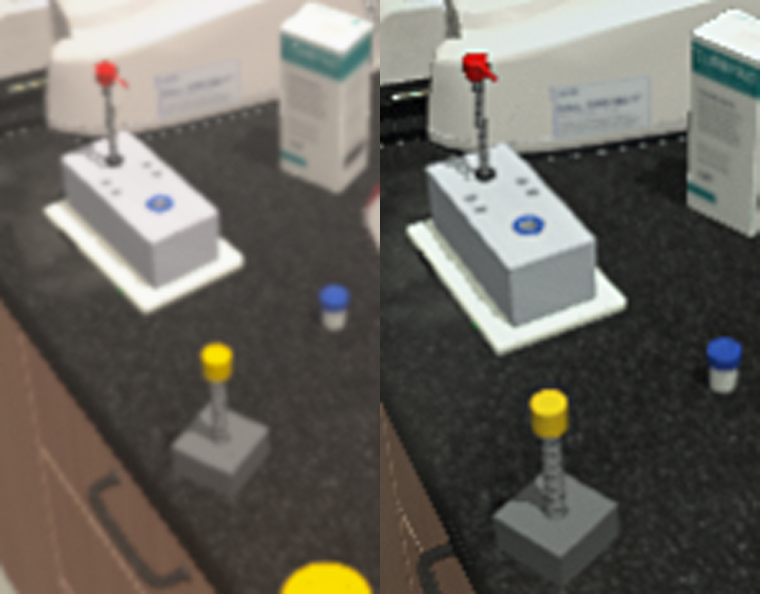

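```bash
python3 - <<'E'
from h import *
s=cams.snapshot('scene');d=cams.snapshot('side');Ts=Tof(s);Td=Tof(d)
def P(n,a,b,zs=()):
    print(n,[np.round(q,1).tolist() for q in tri(ray(s,Ts,*a),ray(d,Td,*b))],[(z,onz(s,Ts,*a,z)[:2].round(1).tolist(),onz(d,Td,*b,z)[:2].round(1).tolist()) for z in zs])
P('head',(295.3,219.2),(285.8,224.7),(115,))
P('ring',(278.7,171.6),(279.8,168.0),(71.5,84.5))
P('vial',(330.9,199.6),(339,206.6),(30,))
c=lambda x,y:((230+x/3.3,110+y/3.3)); e=lambda x,y:(235+(x-380)/3.3,100+y/3.3)
P('knobtop',c(104,66),e(475,60))
P('stembase',c(114,160),e(485,174),(70,83))
for n,a,b in(('blkfront',(155,242),(512,270)),('blkright',(217,212),(594,240)),('blkleft',(63,158),(428,183)),('blkback',(126,131),(498,146))): P(n,c(*a),e(*b),(70,83))
for n,a,b in(('platefront',(148,309),(502,352)),('plateR',(242,260),(625,302)),('plateL',(46,210),(409,228))): P(n,c(*a),e(*b),(13,))
for n,a,b in(('hF',(230,474),(565,551)),('hR',(268,434),(617,514)),('hL',(175,444),(497,517)),('hB',(220,405),(553,478))): P(n,c(*a),e(*b),(30,))
E
```

```text
head [[438.6, -357.3, 119.6], [0.2, 0.2]] [(115, [440.9, -353.2], [440.1, -353.0])]
ring [[515.3, -130.5, 80.2], [0.2, 0.2]] [(71.5, [519.7, -121.4], [519.5, -119.2]), (84.5, [512.8, -135.4], [513.6, -135.7])]
vial [[607.1, -267.1, 29.8], [0.4, 0.4]] [(30, [607.5, -266.9], [606.6, -267.7])]
knobtop [[516.1, -37.2, 169.7], [0.3, 0.3]] []
stembase [[512.7, -47.4, 74.1], [0.3, 0.3]] [(70, [514.5, -42.9], [514.8, -41.3]), (83, [507.6, -58.0], [509.0, -59.4])]
blkfront [[488.1, -167.9, 74.5], [0.6, 0.6]] [(70, [491.0, -162.7], [489.5, -163.1]), (83, [484.4, -176.0], [484.1, -178.8])]
blkright [[555.5, -159.2, 72.3], [0.1, 0.1]] [(70, [556.6, -157.0], [556.8, -156.3]), (83, [549.2, -170.4], [550.1, -172.0])]
blkleft [[486.4, 14.9, 40.0], [4.8, 4.8]] [(70, [476.5, -15.3], [470.7, -33.4]), (83, [470.1, -30.7], [465.7, -51.7])]
blkback [[528.4, -41.8, 94.6], [2.1, 2.1]] [(70, [544.4, -10.5], [538.2, -8.8]), (83, [537.1, -26.0], [531.9, -27.6])]
platefront [[473.2, -174.1, 7.3], [0.6, 0.6]] [(13, [471.2, -178.9], [470.7, -181.0])]
plateR [[578.5, -161.3, 6.2], [0.5, 0.5]] [(13, [574.2, -168.2], [575.6, -168.2])]
plateL [[457.1, -6.8, 11.8], [1.1, 1.1]] [(13, [455.5, -9.4], [457.7, -7.0])]
hF [[436.8, -376.0, 10.9], [2.2, 2.2]] [(30, [427.5, -392.7], [432.3, -388.8])]
hR [[475.3, -372.0, 27.4], [0.6, 0.6]] [(30, [474.5, -373.3], [474.0, -374.9])]
hL [[403.4, -349.2, 36.9], [0.9, 0.9]] [(30, [406.7, -342.6], [404.7, -344.4])]
hB [[437.6, -363.0, 72.1], [2.6, 2.6]] [(30, [458.3, -325.6], [449.7, -328.6])]
```

```bash
python3 - <<'E'
from h import *
s=cams.snapshot('scene');d=cams.snapshot('side');Ts=Tof(s);Td=Tof(d)
st=ctrl.sense();print(R.from_rotvec(st['ee_rot']).as_matrix().round(3))
for n,uv in(('machFL',(216,148)),('machL',(208,90)),('box',(316,162)),('fanbase',(345,175)),('whitecup',(190,92)),('cornerFR',(255,146)),('machtopL',(240,75)),('fanhead',(380,150))):
    print(n,[(z,onz(s,Ts,*uv,z)[:2].round(0).tolist()) for z in (0,60,150)])
print(tri(ray(s,Ts,300,41),ray(d,Td,317,40)), tri(ray(s,Ts,211,90),ray(d,Td,224,85)))
print(tri(ray(s,Ts,331,110),ray(d,Td,345,104)),tri(ray(s,Ts,432,5),ray(d,Td,470,0)))
E
```

```text
[[-0.954  0.301 -0.   ]
 [ 0.301  0.954 -0.   ]
 [-0.    -0.    -1.   ]]
machFL [(0, [442.0, 174.0]), (60, [416.0, 96.0]), (150, [379.0, -20.0])]
machL [(0, [567.0, 531.0]), (60, [534.0, 432.0]), (150, [485.0, 283.0])]
box [(0, [683.0, -67.0]), (60, [643.0, -130.0]), (150, [584.0, -225.0])]
fanbase [(0, [725.0, -171.0]), (60, [683.0, -227.0]), (150, [619.0, -313.0])]
whitecup [(0, [503.0, 554.0]), (60, [474.0, 453.0]), (150, [431.0, 302.0])]
cornerFR [(0, [556.0, 115.0]), (60, [524.0, 41.0]), (150, [476.0, -71.0])]
machtopL [(0, [722.0, 570.0]), (60, [680.0, 468.0]), (150, [617.0, 316.0])]
fanhead [(0, [896.0, -128.0]), (60, [843.0, -187.0]), (150, [764.0, -276.0])]
(array([832.41393146, 292.99820816, 214.62908629]), [np.float64(15.617347787547802), np.float64(15.61734778754771)]) (array([536.01313146, 415.67286934,  61.6973878 ]), [np.float64(5.8690707625395335), np.float64(5.869070762539496)])
(array([721.59787241, -82.49071529, 186.41029013]), [np.float64(5.7434402748804265), np.float64(5.7434402748800215)]) (array([1155.7816531 ,    1.24733529,  376.01132177]), [np.float64(1.2431999323796603), np.float64(1.24319993237953)])
```

```bash
python3 -m creep '[{"claw":100,"travel":[0,0,-35],"turn":0},{"claw":100,"travel":[-20,-18,-70],"turn":4},{"claw":100,"travel":[-45,-40,-105],"turn":8},{"claw":100,"travel":[-70,-62,-135],"turn":14},{"claw":100,"travel":[-95,-84,-155],"turn":20},{"claw":100,"travel":[-122,-106,-160],"turn":26},{"claw":100,"travel":[-148,-130,-160],"turn":32},{"claw":100,"travel":[-175,-154,-160],"turn":36},{"claw":100,"travel":[-200,-175,-160],"turn":36},{"claw":100,"travel":[-213,-188,-160],"turn":36}]' 40
python3 - <<'E'
from h import *
st=ctrl.sense();Rm=R.from_rotvec(st['ee_rot']).as_matrix();print(Rm.round(3),st['joints'].round(2));print(Rm.T@(np.array([480,100,350])-st['position']), np.degrees(np.arctan2(Rm[1,0],Rm[0,0])))
E
```

```text
time: 1.28
position: [352.4, 396.4, 352.0]
ee_rot: [1.421, 2.801, 0.001]
force: [0.0, 0.3, 1.1]
opening: 87.5
[[-0.59   0.807  0.001]
 [ 0.807  0.59   0.   ]
 [-0.001  0.001 -1.   ]] [-1.18  0.11  0.24  1.69 -0.03  1.34 -0.3 ]
[-314.56203911  -72.06791258    2.16385802] 126.1862081517508
```

```bash
python3 -m creep '[{"claw":100,"travel":[-32,-7,0],"turn":4},{"claw":100,"travel":[-66,-15,0],"turn":8},{"claw":100,"travel":[-100,-23,0],"turn":12},{"claw":100,"travel":[-134,-31,0],"turn":16},{"claw":100,"travel":[-168,-39,0],"turn":20},{"claw":100,"travel":[-202,-46,0],"turn":24},{"claw":100,"travel":[-236,-54,0],"turn":28},{"claw":100,"travel":[-270,-62,0],"turn":31},{"claw":100,"travel":[-300,-69,0],"turn":31},{"claw":100,"travel":[-314,-72,0],"turn":31}]'
python3 - <<'E'
from h import *
st=ctrl.sense();Rm=R.from_rotvec(st['ee_rot']).as_matrix();print(st['joints'].round(2));print(Rm.T@(np.array([465,-210,320])-st['position']), np.degrees(np.arctan2(Rm[1,0],Rm[0,0])))
E
```

```text
time: 2.12
position: [480.8, 95.8, 352.7]
ee_rot: [2.124, 2.312, 0.002]
force: [0.2, -0.5, -0.6]
opening: 88.0
[-0.85  0.02  0.55  1.78 -0.01  1.33 -0.22]
[-303.30736183  -41.74273794   32.65146289] 94.85641873543592
```

```bash
python3 -m creep '[{"claw":100,"travel":[-32,-4,0],"turn":0},{"claw":100,"travel":[-66,-9,0],"turn":0},{"claw":100,"travel":[-100,-14,0],"turn":0},{"claw":100,"travel":[-134,-18,0],"turn":0},{"claw":100,"travel":[-168,-23,0],"turn":0},{"claw":100,"travel":[-202,-28,8],"turn":0},{"claw":100,"travel":[-236,-32,16],"turn":0},{"claw":100,"travel":[-270,-37,24],"turn":0},{"claw":100,"travel":[-295,-41,32],"turn":0},{"claw":100,"travel":[-303,-42,32],"turn":0}]'
python3 - <<'E'
from h import *
st=ctrl.sense();print(st['joints'].round(2));s=save('wrist','pics/w1.png');T=Tof(s,st)
for P in((440.5,-353,125),(519.5,-120,71.5),(513,-45,170)): print(proj(s,T,P))
E
```

```text
time: 2.95
position: [462.7, -213.8, 319.8]
ee_rot: [2.131, 2.306, 0.0]
force: [0.2, -0.1, 0.3]
opening: 88.0
[-0.49  0.1   0.89  1.81 -0.08  1.26  0.5 ]
(np.float64(298.8912754897185), np.float64(270.7323677387021))
(np.float64(367.8138479805432), np.float64(106.47855798257686))
(np.float64(384.1353527695719), np.float64(25.61060922668173))
```

View pics/w1.png

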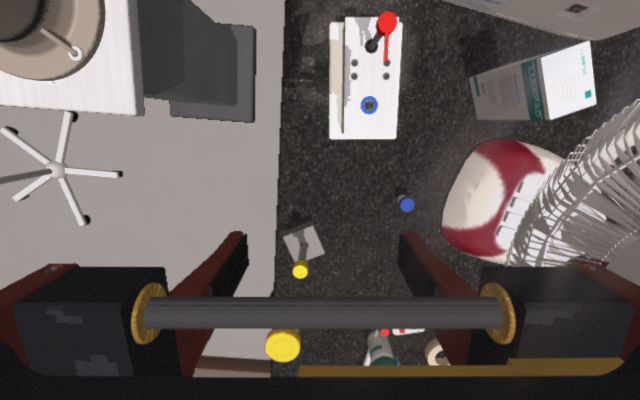

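The wrist view shows the rod head at (300,271), the well ring at (369,105) and the knob at (388,22). All three are close to the predicted pixels, so I'll refine the positions from here.

```bash
cat > meas.py <<'E'
from h import *
def comps(s,nm,minA=8):
    hsv=cv2.cvtColor(s['pixels'][:,:,::-1].copy(),cv2.COLOR_BGR2HSV)
    rg={'yel':[((20,120,80),(35,255,255))],'red':[((0,150,80),(8,255,255)),((172,150,80),(180,255,255))],'blue':[((100,90,50),(128,255,255))]}[nm]
    m=sum(cv2.inRange(hsv,*r) for r in rg); k,l,t,c=cv2.connectedComponentsWithStats(m.astype(np.uint8))
    return [(t[i].tolist(),c[i].round(1).tolist()) for i in range(1,k) if t[i,4]>=minA]
E
python3 - <<'E'
from meas import *
st=ctrl.sense();s=cams.snapshot('wrist');T=Tof(s,st);print(T[:3,3])
for n in('yel','blue','red'):
    for a in comps(s,n,15): print(n,a)
print('head',onz(s,T,300.3,271,120),'ring',onz(s,T,369.3,105,71.5),'knob',onz(s,T,388,22,170))
im=s['pixels'][0:290,270:430,::-1]; cv2.imwrite('pics/w1c.png',cv2.resize(im[:150],None,fx=4,fy=4,interpolation=cv2.INTER_CUBIC))
E
```

```text
[ 458.29114143 -140.35165892  513.76487414]
yel ([291, 259, 17, 20, 264], [299.5, 269.1])
yel ([265, 329, 36, 34, 1003], [282.5, 344.8])
blue ([361, 97, 16, 17, 140], [368.3, 105.0])
blue ([398, 197, 16, 15, 186], [405.9, 204.2])
blue ([393, 358, 6, 7, 20], [395.7, 360.8])
red ([376, 11, 20, 51, 444], [385.4, 27.6])
red ([492, 140, 45, 54, 1008], [512.2, 158.4])
red ([489, 220, 8, 8, 22], [493.0, 223.8])
red ([448, 229, 47, 27, 787], [471.1, 242.4])
red ([379, 329, 10, 7, 60], [383.8, 331.8])
head [ 443.06624973 -355.88321674  120.        ] ring [ 522.17262783 -117.37904304   71.5       ] knob [517.27448312 -40.76098123 170.        ]
```

View pics/w1c.png

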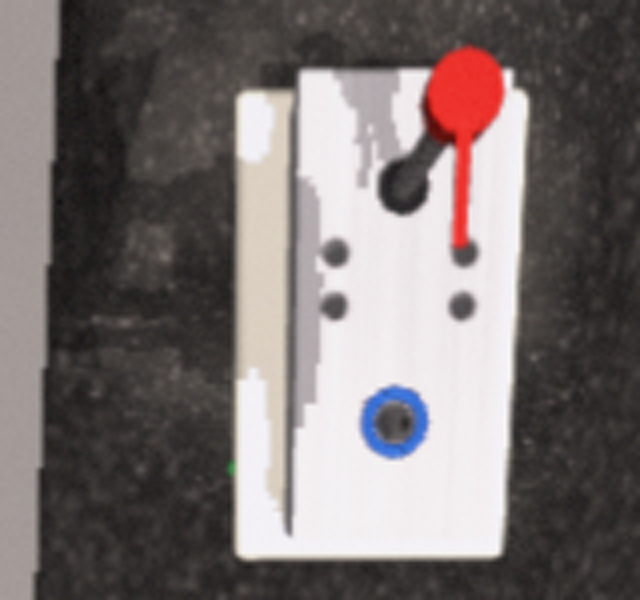

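```bash
python3 -m creep '[{"claw":100,"travel":[-25,-7,20],"turn":0},{"claw":100,"travel":[-55,-15,45],"turn":0},{"claw":100,"travel":[-85,-23,70],"turn":0},{"claw":100,"travel":[-104,-29,90],"turn":0},{"claw":100,"travel":[-104,-29,90],"turn":0},{"claw":100,"travel":[-104,-29,90],"turn":0},{"claw":100,"travel":[-104,-29,90],"turn":0},{"claw":100,"travel":[-104,-29,90],"turn":0},{"claw":100,"travel":[-104,-29,90],"turn":0},{"claw":100,"travel":[-104,-29,90],"turn":0}]'
python3 - <<'E'
from meas import *
st=ctrl.sense();s=save('wrist','pics/w2.png');T=Tof(s,st)
for a in comps(s,'yel',15): print(a)
im=s['pixels'][170:320,240:400,::-1]; cv2.imwrite('pics/w2c.png',cv2.resize(im,None,fx=4,fy=4,interpolation=cv2.INTER_CUBIC))
Rm=T[:3,:3]
E
```

```text
time: 3.88
position: [445.0, -316.1, 231.5]
ee_rot: [2.125, 2.31, 0.004]
force: [0.8, -0.4, -0.4]
opening: 87.8
([305, 213, 22, 24, 409], [315.6, 224.8])
([267, 328, 44, 26, 926], [288.7, 338.9])
```

View pics/w2c.png

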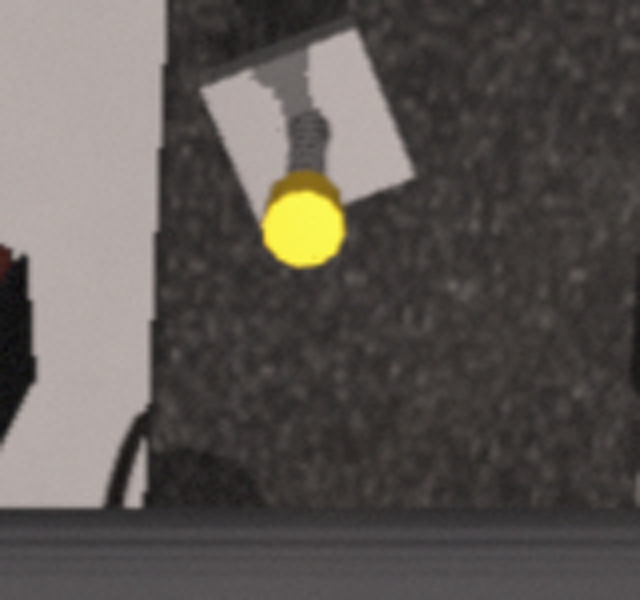

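The rod head's top disc is centred at (316.0,227.2) in the wrist image.

```bash
python3 - <<'E'
from meas import *
st=ctrl.sense();s=cams.snapshot('wrist');T=Tof(s,st);Rm=R.from_rotvec(st['ee_rot']).as_matrix()
h=onz(s,T,316,227.2,125);print(h,Rm.round(3).tolist())
print(Rm.T@(np.array([h[0],h[1],97])-st['position']))
E
```

```text
[ 441.9871162  -354.65201061  125.        ] [[-0.083, 0.997, 0.003], [0.997, 0.083, -0.0], [-0.001, 0.003, -1.0]]
[-37.89378921  -6.34964359 134.37312873]
```

```bash
python3 -m creep '[{"claw":100,"travel":[-18,-3,15],"turn":0},{"claw":100,"travel":[-37,-6,40],"turn":0},{"claw":100,"travel":[-38,-6,65],"turn":0},{"claw":100,"travel":[-38,-6,85],"turn":0},{"claw":100,"travel":[-38,-6,105],"turn":0},{"claw":100,"travel":[-38,-6,120],"turn":0},{"claw":100,"travel":[-38,-6,130],"turn":0},{"claw":100,"travel":[-38,-6,134],"turn":0},{"claw":100,"travel":[-38,-6,134],"turn":0},{"claw":100,"travel":[-38,-6,134],"turn":0}]'
python3 - <<'E'
from h import *
save('side','pics/s2.png'); st=ctrl.sense(); s=cams.snapshot('wrist'); im=s['pixels'];cv2.imwrite('pics/w3.png',im[:,:,::-1])
a=cv2.imread('pics/s2.png')[130:330,190:400];cv2.imwrite('pics/s2c.png',cv2.resize(a,None,fx=2.8,fy=2.8))
E
```

```text
time: 4.82
position: [442.5, -355.3, 97.9]
ee_rot: [2.126, 2.309, 0.003]
force: [-0.3, -0.4, 0.4]
opening: 87.8
```

View pics/s2c.png

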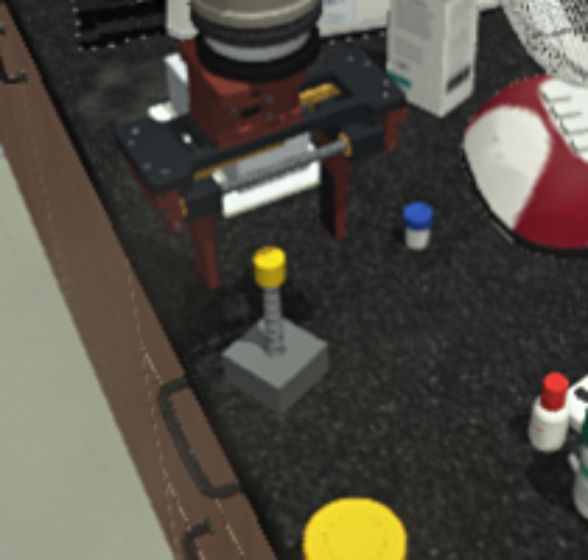

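View pics/w3.png

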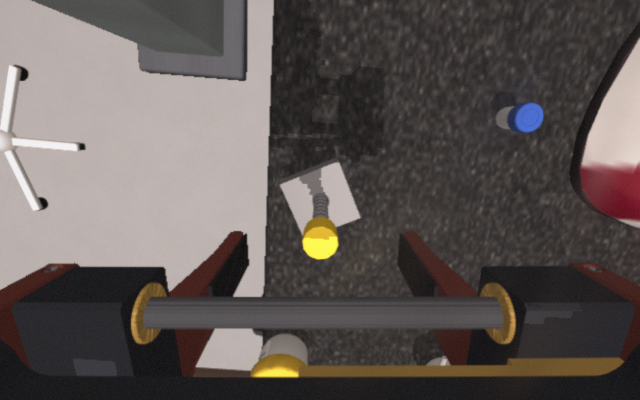

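```bash
python3 - <<'E'
from h import *
st=ctrl.sense();Rm=R.from_rotvec(st['ee_rot']).as_matrix();p=st['position']
s=cams.snapshot('side');T=Tof(s);w=cams.snapshot('wrist');Tw=Tof(w,st)
f=lambda q:((np.array(proj(s,T,q))-[190,130])*2.8).round(0).tolist()
for y in(-57,-44,0,44,57): print(y,f(p+Rm@[0,y,0]),np.round(proj(w,Tw,p+Rm@[0,y,0])))
h=onz(w,Tw,320,241,125);print(h,f([442,-354.7,125]),f([442,-354.7,105]),p)
E
```

```text
-57 [201.0, 313.0] [238. 229.]
-44 [218.0, 306.0] [257. 229.]
0 [274.0, 283.0] [321. 229.]
44 [328.0, 261.0] [386. 229.]
57 [343.0, 255.0] [405. 229.]
[ 441.67510591 -352.8495775   125.        ] [271.0, 256.0] [272.0, 276.0] [ 442.6725545  -355.38364248   98.22019489]
```

```bash
python3 - <<'E'
from h import *
s=cams.snapshot('side');a=s['pixels'][180:270,230:350,::-1].astype(float)
a=255*(a/255)**0.45
cv2.imwrite('pics/s3.png',cv2.resize(a.astype(np.uint8),None,fx=6,fy=6,interpolation=cv2.INTER_CUBIC))
st=ctrl.sense();Rm=R.from_rotvec(st['ee_rot']).as_matrix();p=st['position']
w=cams.snapshot('wrist');Tw=Tof(w,st)
for z in(0,-20,-40):print(np.round(proj(w,Tw,p+Rm@[0,-44,z])))
E
```

```text
[257. 229.]
[250. 240.]
[242. 255.]
```

View pics/s3.png

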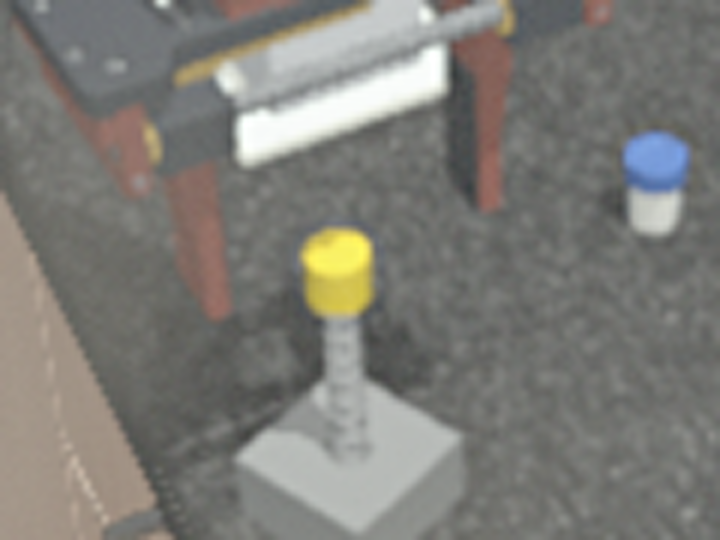

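```bash
python3 -m creep '[{"claw":100,"travel":[1.5,-0.5,0],"turn":0},{"claw":80,"travel":[1.5,-0.5,0],"turn":0},{"claw":60,"travel":[1.5,-0.5,0],"turn":0},{"claw":40,"travel":[1.5,-0.5,0],"turn":0},{"claw":30,"travel":[1.5,-0.5,0],"turn":0},{"claw":25,"travel":[1.5,-0.5,0],"turn":0},{"claw":15,"travel":[1.5,-0.5,0],"turn":0},{"claw":10,"travel":[1.5,-0.5,0],"turn":0},{"claw":5,"travel":[1.5,-0.5,0],"turn":0},{"claw":0,"travel":[1.5,-0.5,0],"turn":0}]' 40
python3 - <<'E'
from h import *
s=save('wrist','pics/w4.png')
s=cams.snapshot('side');a=s['pixels'][180:270,230:350,::-1].astype(float)
a=255*(a/255)**0.45
cv2.imwrite('pics/s4.png',cv2.resize(a.astype(np.uint8),None,fx=6,fy=6,interpolation=cv2.INTER_CUBIC))
E
```

```text
time: 5.95
position: [441.8, -353.6, 97.8]
ee_rot: [2.126, 2.309, 0.004]
force: [0.8, 0.5, -0.1]
opening: 31.7
```

View pics/s4.png

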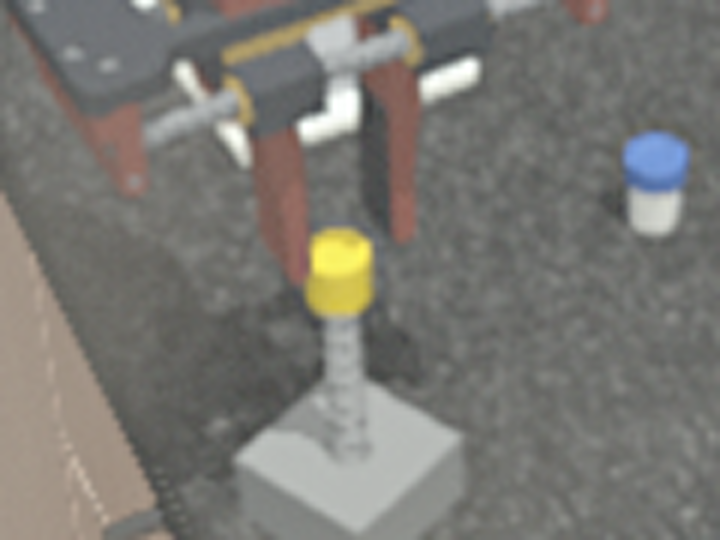

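View pics/w4.png

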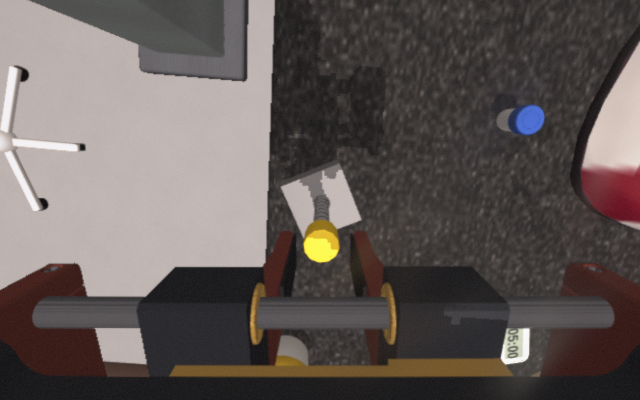

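The side view shows the finger ends higher than the TCP reading implies. Before closing, I'll triangulate the tips from both fixed cameras.

```bash
python3 - <<'E'
from h import *
s=cams.snapshot('scene');a=s['pixels'][170:260,240:360,::-1].astype(float)
a=255*(a/255)**0.45
cv2.imwrite('pics/c4.png',cv2.resize(a.astype(np.uint8),None,fx=6,fy=6,interpolation=cv2.INTER_CUBIC))
E
```

```text
(no output)
```

View pics/c4.png

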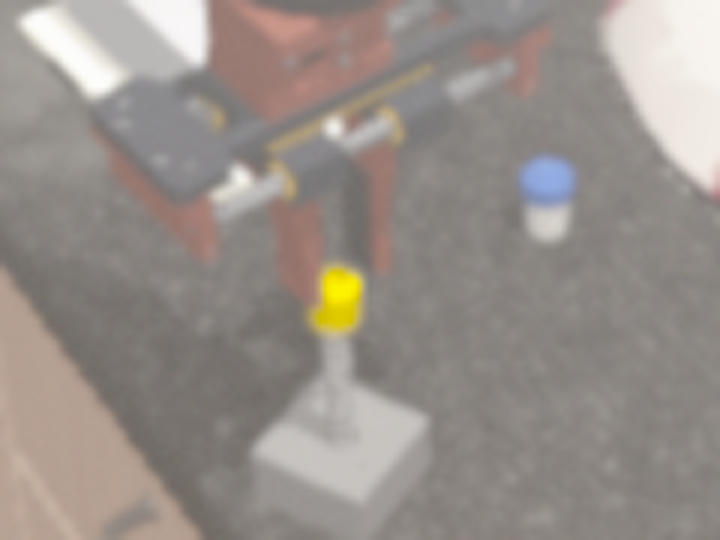

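```bash
python3 - <<'E'
from h import *
s=cams.snapshot('scene');d=cams.snapshot('side');Ts=Tof(s);Td=Tof(d)
for n,a,b in(('right',(304.7,215.5),(298.5,220)),('left',(292,220.5),(280,227))): print(n,tri(ray(s,Ts,*a),ray(d,Td,*b)))
st=ctrl.sense();Rm=R.from_rotvec(st['ee_rot']).as_matrix();p=st['position'];print(p,st['opening'])
w=cams.snapshot('wrist');Tw=Tof(w,st)
f=lambda q:(((np.array(proj(s,Ts,q))-[240,170])*6).round(0).tolist(),((np.array(proj(d,Td,q))-[230,180])*6).round(0).tolist(),np.round(proj(w,Tw,q)).tolist())
for x in(-10,10):
  for y in(-16,16):
    for z in (0,-20): print(x,y,z,f(p+Rm@[x,y,z]))
E
```

```text
right (array([ 463.00556901, -363.05817824,  125.77264379]), [np.float64(0.8334563240440637), np.float64(0.8334563240441117)])
left (array([ 422.88094514, -368.46803226,  131.49335968]), [np.float64(1.4004439023097954), np.float64(1.400443902309758)])
[ 441.78032779 -353.60243485   97.77422349] 11.26962457948532
-10 -16 0 ([318.0, 354.0], [313.0, 341.0], [298.0, 243.0])
-10 -16 -20 ([316.0, 321.0], [310.0, 298.0], [296.0, 255.0])
-10 16 0 ([380.0, 321.0], [399.0, 306.0], [344.0, 243.0])
-10 16 -20 ([379.0, 287.0], [397.0, 263.0], [347.0, 255.0])
10 -16 0 ([291.0, 327.0], [286.0, 304.0], [298.0, 215.0])
10 -16 -20 ([289.0, 293.0], [282.0, 261.0], [295.0, 225.0])
10 16 0 ([352.0, 294.0], [371.0, 270.0], [345.0, 215.0])
10 16 -20 ([351.0, 261.0], [368.0, 227.0], [347.0, 225.0])
```

```bash
python3 - <<'E'
from h import *
print(ctrl.sense()['opening'],ctrl.sense()['force'])
o=[]
for n,y,x in(('scene',170,240),('side',180,230)):
    s=cams.snapshot(n);a=s['pixels'][y:y+90,x:x+100,::-1].astype(float)
    o.append(cv2.resize((255*(a/255)**0.45).astype(np.uint8),None,fx=4,fy=4,interpolation=cv2.INTER_CUBIC))
cv2.imwrite('pics/c5.png',np.hstack(o)); save('wrist','pics/w5.png');print(ctrl.sense()['opening'],ctrl.sense()['position'])
E
```

```text
7.078186535287578 [-0.25436357 -0.71680784 -0.04085342]
0.2652136145541136 [ 441.81688068 -353.62671641   97.80930848]
```

View pics/c5.png

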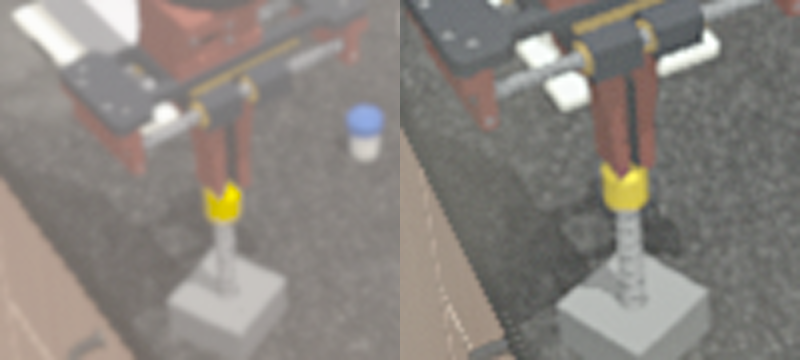

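View pics/w5.png

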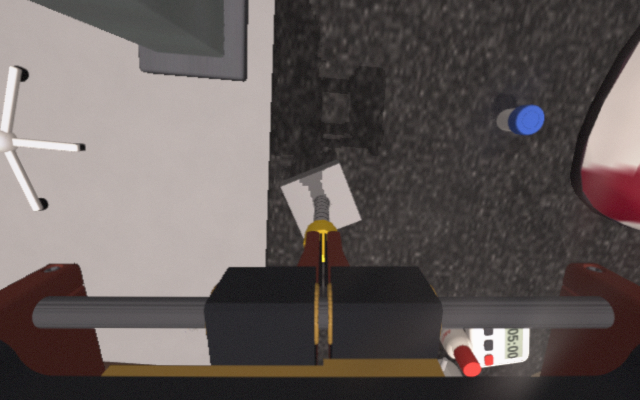

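The pictures show that the fingers closed just above the head. The real finger ends lie roughly 28 mm above where the TCP reading puts them. I'll calibrate this with a gentle touch on the head top, since the rod's known standing height puts that at z≈125.

```bash
python3 -m creep '[{"claw":0,"travel":[0,0,0.3],"turn":0},{"claw":0,"travel":[0,0,0.6],"turn":0},{"claw":0,"travel":[0,0,0.9],"turn":0},{"claw":0,"travel":[0,0,1.2],"turn":0},{"claw":0,"travel":[0,0,1.5],"turn":0},{"claw":0,"travel":[0,0,1.8],"turn":0},{"claw":0,"travel":[0,0,2.1],"turn":0},{"claw":0,"travel":[0,0,2.4],"turn":0},{"claw":0,"travel":[0,0,2.7],"turn":0},{"claw":0,"travel":[0,0,3],"turn":0}]' 40
python3 -c "
from h import *
print(ctrl.sense()['force'],ctrl.sense()['position'])"
```

```text
time: 7.23
position: [441.8, -353.6, 94.8]
ee_rot: [2.126, 2.309, 0.004]
force: [-0.5, 0.2, -0.1]
opening: 0.8
[-0.48715815  0.19814117 -0.13311001] [ 441.81000211 -353.60262238   94.75147282]
```

```bash
python3 -m creep '[{"claw":0,"travel":[0,0,0.3],"turn":0},{"claw":0,"travel":[0,0,0.6],"turn":0},{"claw":0,"travel":[0,0,0.9],"turn":0},{"claw":0,"travel":[0,0,1.2],"turn":0},{"claw":0,"travel":[0,0,1.5],"turn":0},{"claw":0,"travel":[0,0,1.8],"turn":0},{"claw":0,"travel":[0,0,2.1],"turn":0},{"claw":0,"travel":[0,0,2.4],"turn":0},{"claw":0,"travel":[0,0,2.7],"turn":0},{"claw":0,"travel":[0,0,3],"turn":0}]' 40
python3 - <<'E'
from h import *
print(ctrl.sense()['force'],ctrl.sense()['position'])
o=[]
for n,y,x in(('scene',170,240),('side',180,230)):
    s=cams.snapshot(n);a=s['pixels'][y:y+90,x:x+100,::-1].astype(float)
    o.append(cv2.resize((255*(a/255)**0.45).astype(np.uint8),None,fx=4,fy=4,interpolation=cv2.INTER_CUBIC))
cv2.imwrite('pics/c6.png',np.hstack(o))
E
```

```text
time: 8.07
position: [443.3, -355.1, 93.5]
ee_rot: [2.123, 2.306, 0.005]
force: [0.1, -0.1, 13.2]
opening: 0.6
[ 0.10319259 -0.10350843 13.17905406] [ 443.30003206 -355.05908323   93.45905615]
```

View pics/c6.png

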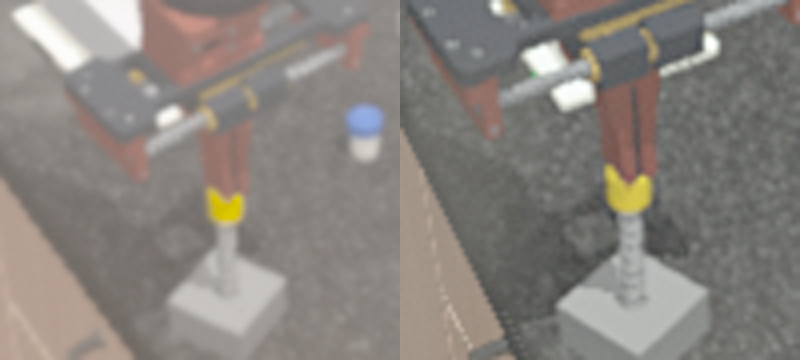

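Contact came at a reading of about z = 93.5, so the true finger end is about 31.5 mm above the reading. I'll lift, open, and go down to a reading near 65 to grip the head at its centre.

```bash
python3 -m creep '[{"claw":0,"travel":[0,0,-4],"turn":0},{"claw":0,"travel":[0,0,-8],"turn":0},{"claw":60,"travel":[0,0,-8],"turn":0},{"claw":60,"travel":[0,0,-8],"turn":0},{"claw":60,"travel":[0,0,-8],"turn":0},{"claw":60,"travel":[0,0,-8],"turn":0},{"claw":60,"travel":[0,0,-8],"turn":0},{"claw":60,"travel":[0,0,-8],"turn":0},{"claw":60,"travel":[0,0,-8],"turn":0},{"claw":60,"travel":[0,0,-8],"turn":0}]' 40
python3 - <<'E'
from h import *
st=ctrl.sense();w=save('wrist','pics/w6.png');Tw=Tof(w,st)
print(st['position'],proj(w,Tw,(442,-354,125)))
im=w['pixels'][200:280,270:380,::-1];cv2.imwrite('pics/w6c.png',cv2.resize(im,None,fx=5,fy=5,interpolation=cv2.INTER_CUBIC))
E
```

```text
time: 9.0
position: [443.3, -355.1, 101.4]
ee_rot: [2.123, 2.305, 0.005]
force: [0.7, 0.2, 0.0]
opening: 50.1
[ 443.25938247 -355.06174268  101.42920102] (np.float64(319.5051328567999), np.float64(241.20344075571953))
```

View pics/w6c.png

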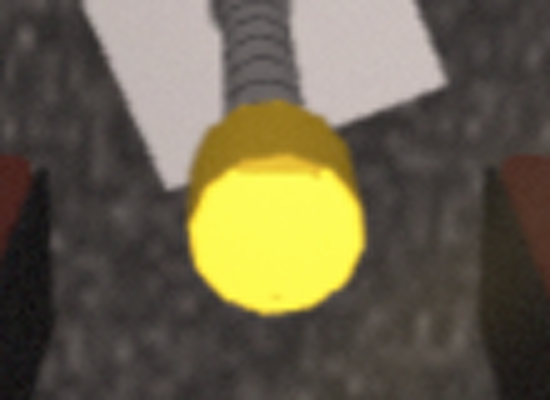

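```bash
python3 - <<'E'
from h import *
st=ctrl.sense();w=cams.snapshot('wrist');Tw=Tof(w,st);Rm=R.from_rotvec(st['ee_rot']).as_matrix()
h=onz(w,Tw,325.4,247,125);print(h,Rm.T@(h-st['position']), proj(w,Tw,st['position']+Rm@[0,0,-50]))
E
```

```text
[ 445.91690276 -357.56393083  125.        ] [ -2.75189586   2.5957864  -23.52580509] (np.float64(320.84997234261783), np.float64(262.9114423658792))
```

```bash
python3 - <<'E'
from h import *
st=ctrl.sense();w=cams.snapshot('wrist');Tw=Tof(w,st)
im=w['pixels'][:,:,::-1];g=im.astype(int)
m=((g.min(2)>105)).astype(np.uint8)*255;m[:150]=0;m[262:]=0;m[:,:272]=0;m[:,372:]=0
c=im[140:260,260:380];cv2.imwrite('pics/w7.png',cv2.resize(c,None,fx=5,fy=5,interpolation=cv2.INTER_CUBIC))
E
```

```text
(no output)
```

View pics/w7.png

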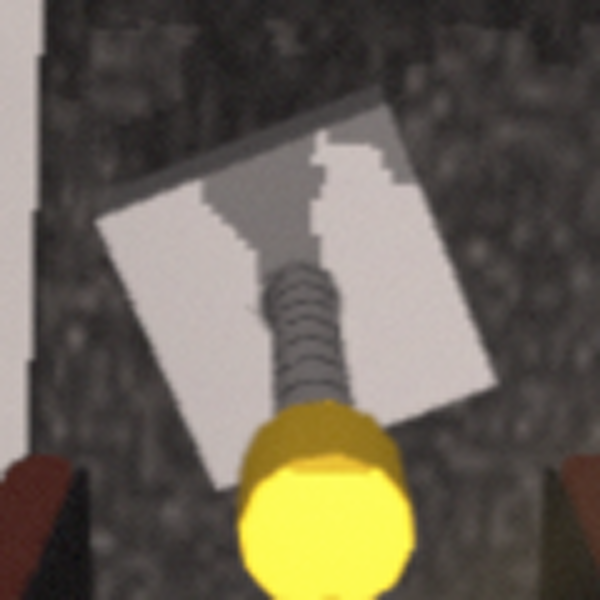

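```bash
python3 - <<'E'
from h import *
st=ctrl.sense();w=cams.snapshot('wrist');Tw=Tof(w,st)
C=[onz(w,Tw,260+a/5,140+b/5,30) for a,b in((97,219),(386,107),(497,383),(220,490))]
print(np.round(C,1),np.mean(C,0),[np.linalg.norm(C[i]-C[i-1]).round(1) for i in range(4)], onz(w,Tw,260+302/5,140+295/5,30))
E
```

```text
[[ 404.6 -342.    30. ]
 [ 454.4 -317.7   30. ]
 [ 479.8 -367.    30. ]
 [ 430.1 -392.4   30. ]] [ 442.23572002 -354.79013135   30.        ] [np.float64(56.5), np.float64(55.4), np.float64(55.4), np.float64(55.9)] [ 442.43744028 -353.1042962    30.        ]
```

The holder's top face measures 56 × 56 mm from the wrist view, which validates the calibration. Its centre is at (442.2,-354.8), and the touch left the rod leaning by about 4 mm. I'll take it lightly, bring it upright over the hole, then grip firmly.

```bash
python3 -m creep '[{"claw":60,"travel":[-2.5,2,4],"turn":0},{"claw":60,"travel":[-2.5,2,10],"turn":0},{"claw":60,"travel":[-2.5,2,18],"turn":0},{"claw":60,"travel":[-2.5,2,26],"turn":0},{"claw":60,"travel":[-2.5,2,33],"turn":0},{"claw":60,"travel":[-2.5,2,36],"turn":0},{"claw":0,"travel":[-2.5,2,36],"turn":0},{"claw":0,"travel":[-2.5,2,36],"turn":0},{"claw":0,"travel":[-2.5,2,36],"turn":0},{"claw":0,"travel":[-2.5,2,36],"turn":0}]' 5
python3 -m creep '[{"claw":0,"travel":[0,0,0],"turn":0},{"claw":0,"travel":[0,0,0],"turn":0},{"claw":0,"travel":[0,0,0],"turn":0},{"claw":0,"travel":[0,0,0],"turn":0},{"claw":0,"travel":[0,0,0],"turn":0},{"claw":0,"travel":[0.7,-0.7,0],"turn":0},{"claw":0,"travel":[1.4,-1.5,0],"turn":0},{"claw":0,"travel":[2,-2.2,0],"turn":0},{"claw":0,"travel":[2.5,-3,0],"turn":0},{"claw":0,"travel":[2.5,-3,0],"turn":0}]' 5
python3 - <<'E'
from h import *
st=ctrl.sense();w=save('wrist','pics/w8.png');print(st['force'])
o=[]
for n,y,x in(('scene',170,240),('side',180,230)):
    s=cams.snapshot(n);a=s['pixels'][y:y+90,x:x+100,::-1].astype(float)
    o.append(cv2.resize((255*(a/255)**0.45).astype(np.uint8),None,fx=4,fy=4,interpolation=cv2.INTER_CUBIC))
cv2.imwrite('pics/c8.png',np.hstack(o))
E
```

```text
time: 10.03
position: [446.0, -357.7, 65.9]
ee_rot: [2.123, 2.305, 0.005]
force: [0.0, 0.3, -0.2]
opening: 29.4
time: 10.87
position: [442.8, -355.4, 65.9]
ee_rot: [2.123, 2.305, 0.005]
force: [0.1, -0.6, 2.1]
opening: 22.2
[ 0.08749443 -0.57705213  2.11836474]
```

View pics/w8.png

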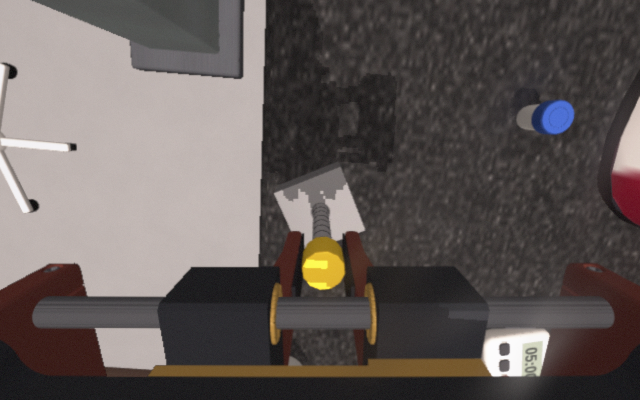

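View pics/c8.png

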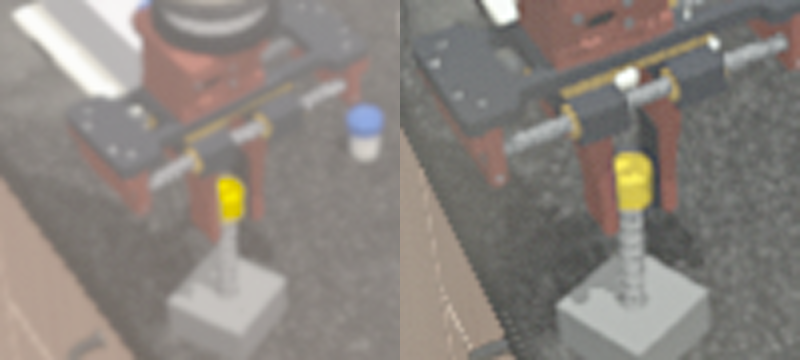

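```bash
python3 -m creep '[{"claw":0,"travel":[0,0,0],"turn":0},{"claw":0,"travel":[0,0,0],"turn":0},{"claw":0,"travel":[0,0,-5],"turn":0},{"claw":0,"travel":[0,0,-12],"turn":0},{"claw":0,"travel":[0,0,-20],"turn":0},{"claw":0,"travel":[0,0,-30],"turn":0},{"claw":0,"travel":[0,0,-42],"turn":0},{"claw":0,"travel":[0,0,-55],"turn":0},{"claw":0,"travel":[0,0,-65],"turn":0},{"claw":0,"travel":[0,0,-70],"turn":0}]' 40
python3 - <<'E'
from h import *
st=ctrl.sense();w=save('wrist','pics/w9.png');Tw=Tof(w,st);print(st['force'],st['opening'])
p=st['position'];Rm=R.from_rotvec(st['ee_rot']).as_matrix()
w['pixels'].shape
im=w['pixels'][200:300,260:390,::-1];cv2.imwrite('pics/w9c.png',cv2.resize(im,None,fx=5,fy=5,interpolation=cv2.INTER_CUBIC))
d=cams.snapshot('side');T=Tof(d);im=d['pixels'][120:280,230:350,::-1];cv2.imwrite('pics/s9.png',cv2.resize(im,None,fx=3.7,fy=3.7,interpolation=cv2.INTER_CUBIC))
E
```

```text
time: 11.85
position: [443.0, -355.9, 138.0]
ee_rot: [2.121, 2.303, 0.006]
force: [-0.5, -0.2, -2.1]
opening: 21.4
[-0.48627371 -0.2181973  -2.13367067] 21.395605821115947
```

View pics/w9c.png

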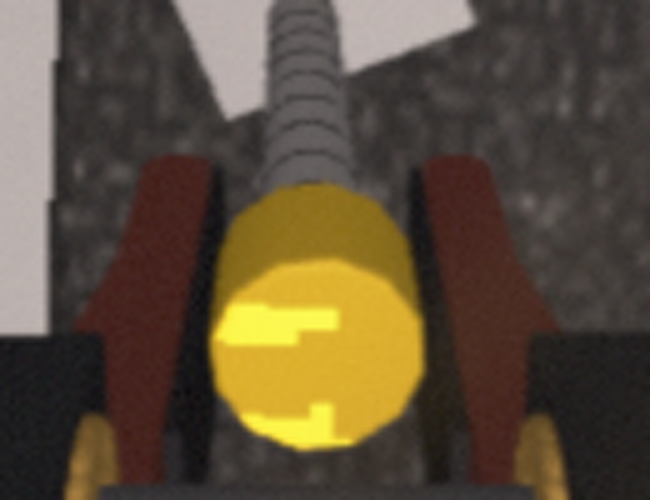

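View pics/s9.png

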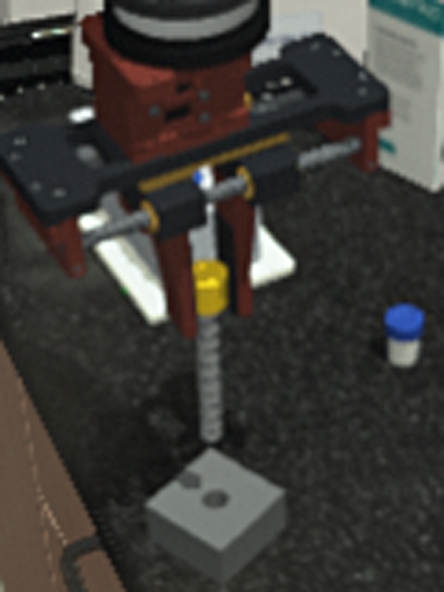

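```bash
python3 - <<'E'
from h import *
st=ctrl.sense();w=cams.snapshot('wrist');Tw=Tof(w,st);p=st['position'];Rm=R.from_rotvec(st['ee_rot']).as_matrix();print(Rm.round(4).tolist(),p)
h=onz(w,Tw,323.4,271,197);print('top',h)
for z in(177,77): print(proj(w,Tw,(h[0],h[1],z)))
im=w['pixels'][120:270,260:400,::-1];cv2.imwrite('pics/w10.png',cv2.resize(im,None,fx=4,fy=4,interpolation=cv2.INTER_CUBIC))
E
```

```text
[[-0.0823, 0.9966, 0.0103], [0.9966, 0.0824, -0.0039], [-0.0047, 0.01, -0.9999]] [ 442.92761167 -355.65510898  137.18976429]
top [ 443.579324   -354.71264726  197.        ]
(np.float64(322.99525489115), np.float64(253.30647516812903))
(np.float64(321.8573848725337), np.float64(203.55031369537883))
```

View pics/w10.png

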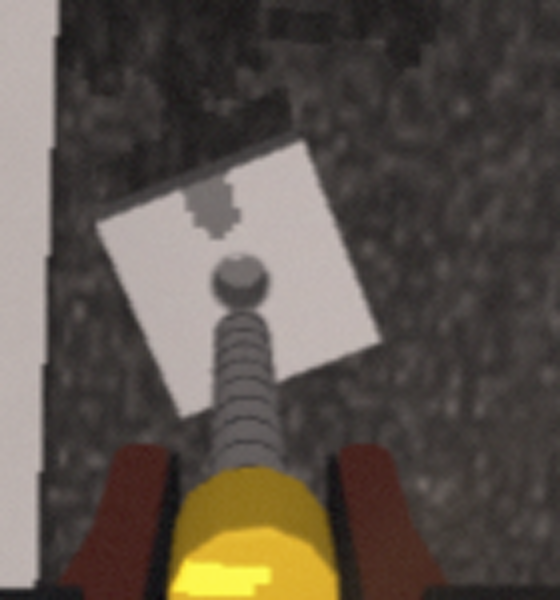

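```bash
python3 -m creep '[{"claw":0,"travel":[8,4,-14],"turn":0},{"claw":0,"travel":[30,13,-28],"turn":0},{"claw":0,"travel":[56,24,-28],"turn":0},{"claw":0,"travel":[84,36,-28],"turn":0},{"claw":0,"travel":[112,48,-28],"turn":0},{"claw":0,"travel":[138,59,-28],"turn":0},{"claw":0,"travel":[162,68,-28],"turn":0},{"claw":0,"travel":[178,75,-28],"turn":0},{"claw":0,"travel":[184,77,-28],"turn":0},{"claw":0,"travel":[184,77,-28],"turn":0}]' 40
python3 - <<'E'
from meas import *
st=ctrl.sense();w=save('wrist','pics/w11.png');Tw=Tof(w,st);print(st['position'],comps(w,'blue',20),comps(w,'red',50))
im=w['pixels'][80:230,280:440,::-1];cv2.imwrite('pics/w11c.png',cv2.resize(im,None,fx=4,fy=4,interpolation=cv2.INTER_CUBIC))
E
```

```text
time: 12.83
position: [504.0, -163.7, 163.7]
ee_rot: [2.119, 2.309, 0.005]
force: [-0.0, -0.6, -0.3]
opening: 21.3
[ 503.99494937 -163.68124538  163.65262542] [([331, 137, 25, 25, 303], [343.0, 149.0])] [([342, 9, 36, 90, 1517], [359.2, 39.1]), ([496, 190, 76, 56, 2370], [535.6, 211.7]), ([483, 329, 31, 19, 329], [495.9, 337.4])]
```

View pics/w11.png

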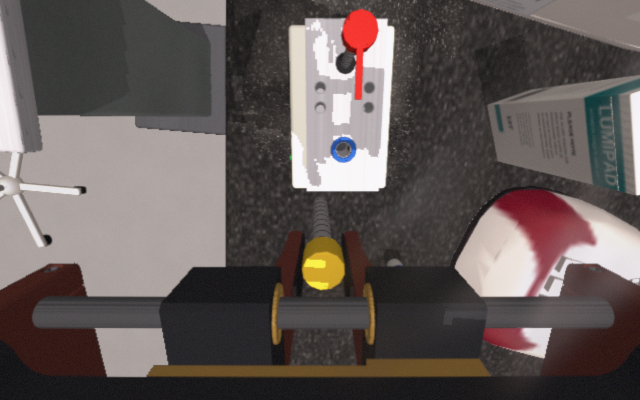

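View pics/w11c.png

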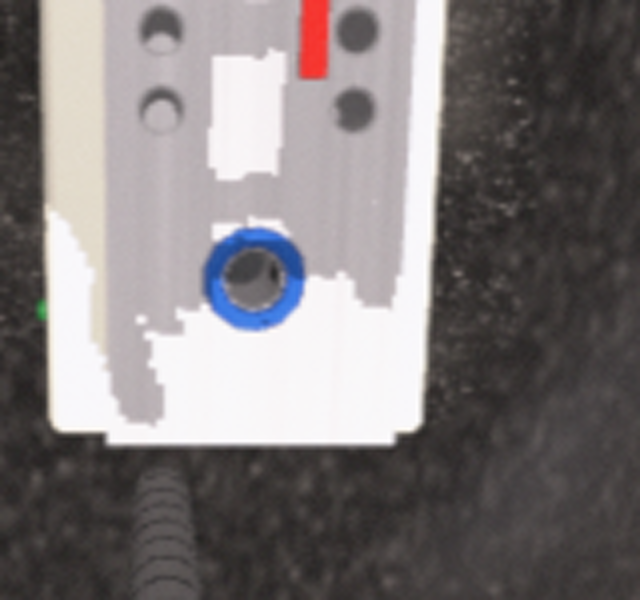

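The ring is centred at (343.5,149.5), the knob is near (360,30), and the rod is held upright at (322,265).

```bash
python3 - <<'E'
from meas import *
st=ctrl.sense();w=cams.snapshot('wrist');Tw=Tof(w,st);p=st['position'];Rm=R.from_rotvec(st['ee_rot']).as_matrix()
r=onz(w,Tw,343.4,149.4,71.5);print('ring',r,[onz(w,Tw,343.4+d,149.4,71.5)[:2]-r[:2] for d in(12.5,)])
# knob circle from red mask excluding blade
im=w['pixels'].astype(int);m=((im[:,:,0]>120)&(im[:,:,1]<80)&(im[:,:,2]<90));m[70:]=0;m[:,:330]=0;m[:,390:]=0
dt=cv2.distanceTransform(m.astype(np.uint8),cv2.DIST_L2,5);i=np.unravel_index(dt.argmax(),dt.shape);print(i,dt.max())
for z in(170,180,190): print(z,onz(w,Tw,360.5,29,z))
# held rod
print('top',onz(w,Tw,323.2,270.5,p[2]+59.3),p,Rm.round(4).tolist())
tip=r+[0,0,0]; print('shift TCP->ring',Rm.T@(r-p))
E
```

```text
ring [ 520.70540983 -119.2496651    71.5       ] [array([11.71654952,  0.98230277])]
(np.int64(25), np.int64(361)) 17.181398
170 [515.19322281 -42.92387871 170.        ]
180 [514.21396975 -45.54848454 180.        ]
190 [513.23471668 -48.17309038 190.        ]
top [ 504.17585987 -164.50672824  223.19715022] [ 503.49743365 -165.41628705  163.89715022] [[-0.0834, 0.9965, 0.0083], [0.9965, 0.0834, -0.0035], [-0.0042, 0.008, -1.0]]
shift TCP->ring [44.95924037 20.26193842 92.37329351]
```

```bash
python3 -m creep '[{"claw":0,"travel":[8,4,0],"turn":0},{"claw":0,"travel":[20,10,0],"turn":0},{"claw":0,"travel":[32,15,0],"turn":0},{"claw":0,"travel":[40,19,0],"turn":0},{"claw":0,"travel":[43,20.5,4],"turn":0},{"claw":0,"travel":[43,20.5,12],"turn":0},{"claw":0,"travel":[43,20.5,18],"turn":0},{"claw":0,"travel":[43,20.5,20],"turn":0},{"claw":0,"travel":[43,20.5,20],"turn":0},{"claw":0,"travel":[43,20.5,20],"turn":0}]' 40
cat > look.py <<'E'
from meas import *
import sys
st=ctrl.sense();w=cams.snapshot('wrist');Tw=Tof(w,st);p=st['position'];Rm=R.from_rotvec(st['ee_rot']).as_matrix()
print(p,Rm[:,2].round(4),st['force'].round(1))
r=np.array([520.7,-119.3,71.5]);print('ring px',proj(w,Tw,r),'blue',comps(w,'blue',20))
im=w['pixels'][130:290,250:390,::-1];a=cv2.resize(im,None,fx=3.7,fy=3.7,interpolation=cv2.INTER_CUBIC)
d=cams.snapshot('side');im=d['pixels'][110:190,250:320,::-1];b=cv2.resize(im,(int(70*a.shape[0]/80)//2,a.shape[0]//2),interpolation=cv2.INTER_CUBIC)
d=cams.snapshot('scene');im=d['pixels'][115:195,245:315,::-1];c=cv2.resize(im,(b.shape[1],a.shape[0]-b.shape[0]),interpolation=cv2.INTER_CUBIC)
cv2.imwrite(sys.argv[1],np.hstack([a,np.vstack([b,c])])[:600,:800])
E
python3 look.py pics/l1.png
```

```text
time: 13.77
position: [520.0, -122.7, 143.8]
ee_rot: [2.124, 2.303, 0.004]
force: [0.7, -0.7, -0.2]
opening: 21.5
[ 519.95166921 -122.67355712  143.84093759] [ 0.008  -0.0042 -1.    ] [ 0.7 -0.7 -0.2]
ring px (np.float64(322.2776272401752), np.float64(197.31304895395914)) blue [([311, 183, 25, 24, 246], [323.8, 192.3])]
```

View pics/l1.png

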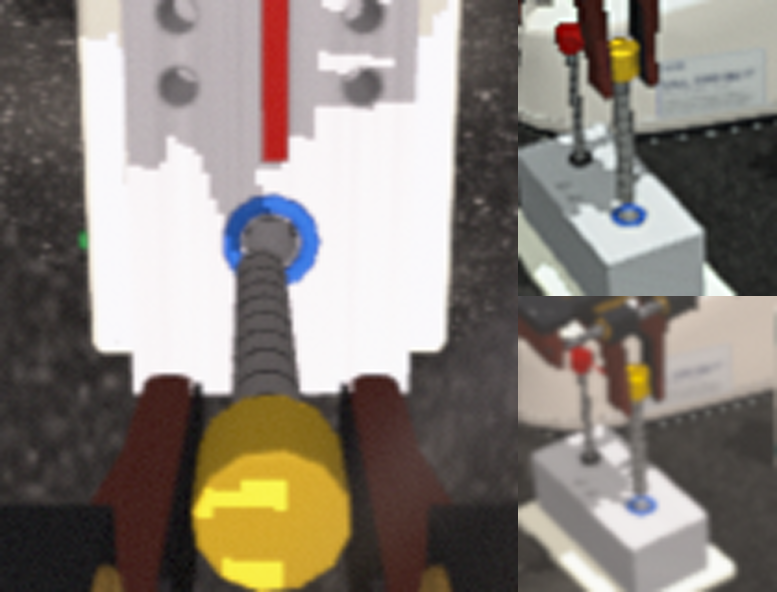

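```bash
python3 - <<'E'
from meas import *
st=ctrl.sense();w=cams.snapshot('wrist');Tw=Tof(w,st);p=st['position']
r=onz(w,Tw,323.1,194.6,71.5);print(p,r)
f=lambda q:((np.array(proj(w,Tw,q))-[250,130])*3.7).round(1)
zt=p[2]-60
for dz in(0,1,3,6):
  rr=np.sqrt(36-(6-dz)**2); print('edge if on axis',dz,f((r[0],r[1]+rr,zt+dz)))
print('shank L/R at z+20',f((r[0]-6,r[1],zt+20)),f((r[0]+6,r[1],zt+20)))
print('headtop',f((r[0],r[1],zt+120)))
for n,bx in(('side',(250,110,296/80)),('scene',(245,115,3.7))):
    s=cams.snapshot(n);T=Tof(s)
    for q in((r[0],r[1],71.5),(r[0],r[1],zt),(r[0],r[1],zt+120)): print(n,((np.array(proj(s,T,q))-bx[:2])*bx[2]).round(0))
E
```

```text
[ 520.47352318 -122.43002933  144.31716278] [ 521.85401998 -116.55664492   71.5       ]
edge if on axis 0 [271.  252.5]
edge if on axis 1 [272.2 240. ]
edge if on axis 3 [272.9 234.3]
edge if on axis 6 [273.4 234.1]
shank L/R at z+20 [244.4 274.3] [299.2 278.4]
headtop [279.6 489.2]
side [112. 212.]
side [111. 196.]
side [101.  38.]
scene [124. 205.]
scene [123. 193.]
scene [114.  67.]
```

```bash
python3 -m creep '[{"claw":0,"travel":[1.5,0.7,0],"turn":0},{"claw":0,"travel":[3,1.4,0],"turn":0},{"claw":0,"travel":[3,1.4,2],"turn":0},{"claw":0,"travel":[3,1.4,4],"turn":0},{"claw":0,"travel":[3,1.4,6],"turn":0},{"claw":0,"travel":[3,1.4,6],"turn":0},{"claw":0,"travel":[3,1.4,6],"turn":0},{"claw":0,"travel":[3,1.4,6],"turn":0},{"claw":0,"travel":[3,1.4,6],"turn":0},{"claw":0,"travel":[3,1.4,6],"turn":0}]' 40
python3 look.py pics/l2.png
```

```text
time: 14.9
position: [521.7, -119.1, 138.3]
ee_rot: [2.123, 2.303, 0.005]
force: [0.9, 0.3, -0.4]
opening: 21.3
[ 521.71693757 -119.10944038  138.33355029] [ 0.0092 -0.0038 -1.    ] [ 0.9  0.3 -0.4]
ring px (np.float64(319.9407897495687), np.float64(202.5821944179406)) blue [([308, 188, 26, 23, 257], [320.4, 197.4])]
```

View pics/l2.png

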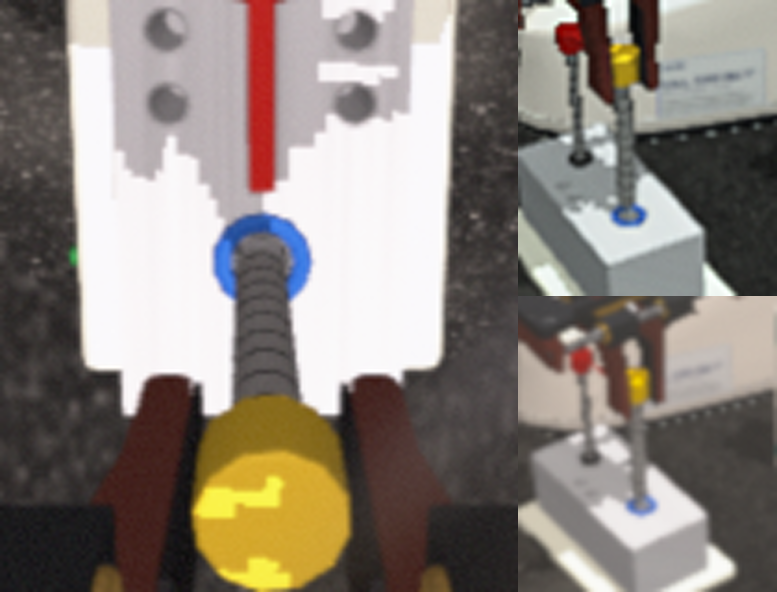

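```bash
python3 - <<'E'
from meas import *
st=ctrl.sense();w=cams.snapshot('wrist');Tw=Tof(w,st);p=st['position']
r=onz(w,Tw,320.95,199.5,71.5);print(p,r)
f=lambda q:((np.array(proj(w,Tw,q))-[250,130])*3.7).round(1)
zt=p[2]-60
for dz in(1,3,6):
  rr=np.sqrt(36-(6-dz)**2); print('edge if on axis',dz,f((r[0],r[1]+rr,zt+dz)))
print('shank L/R at z+10',f((r[0]-6,r[1],zt+10)),f((r[0]+6,r[1],zt+10)))
print('headtop',f((r[0],r[1],zt+120)))
a=w['pixels'][180:220,295:345,::-1];cv2.imwrite('pics/l3.png',cv2.resize(a,None,fx=14,fy=14,interpolation=cv2.INTER_CUBIC))
E
```

```text
[ 521.71397264 -119.09210804  138.3487161 ] [ 521.37072606 -116.35230469   71.5       ]
edge if on axis 1 [263.7 252.4]
edge if on axis 3 [264.4 246.8]
edge if on axis 6 [264.7 246.8]
shank L/R at z+10 [236.4 274.7] [289.  278.7]
headtop [264.7 509.6]
```

View pics/l3.png

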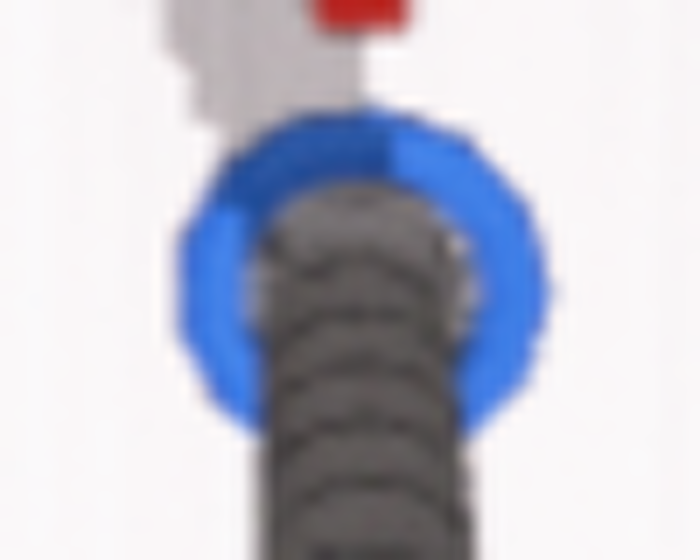

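```bash
python3 - <<'E'
from meas import *
st=ctrl.sense();w=cams.snapshot('wrist');Tw=Tof(w,st);p=st['position']
r=onz(w,Tw,321.1,200.4,71.5);print(p,r)
f=lambda q:((np.array(proj(w,Tw,q))-[295,180])*14).round(0)
print('ring out',[f(r+d) for d in([-12.5,0,0],[12.5,0,0],[0,12.5,0],[0,-12.5,0])])
zt=p[2]-60
for h in(3,10,20,30,40):
    print(h,'back edge',f((r[0],r[1]+6,zt+h)),'front',f((r[0],r[1]-6,zt+h)))
E
```

```text
[ 521.72703876 -119.06860207  138.340615  ] [ 521.58445651 -117.15074986   71.5       ]
ring out [array([170., 271.]), array([560., 301.]), array([381.,  96.]), array([350., 471.])]
3 back edge [374. 234.] front [358. 421.]
10 back edge [374. 264.] front [358. 455.]
20 back edge [375. 310.] front [358. 507.]
30 back edge [376. 359.] front [359. 564.]
40 back edge [377. 412.] front [359. 625.]
```

On the wrist view the rod's ring arcs match the on-axis prediction to within about 1 mm, so I'm lowering into the mouth.

```bash
python3 -m creep '[{"claw":0,"travel":[0,0.6,1],"turn":0},{"claw":0,"travel":[0,0.6,2.5],"turn":0},{"claw":0,"travel":[0,0.6,4],"turn":0},{"claw":0,"travel":[0,0.6,5.5],"turn":0},{"claw":0,"travel":[0,0.6,7],"turn":0},{"claw":0,"travel":[0,0.6,8.5],"turn":0},{"claw":0,"travel":[0,0.6,10],"turn":0},{"claw":0,"travel":[0,0.6,11.5],"turn":0},{"claw":0,"travel":[0,0.6,13],"turn":0},{"claw":0,"travel":[0,0.6,14],"turn":0}]' 40
python3 look.py pics/l4.png
```

```text
time: 15.98
position: [522.4, -119.0, 124.1]
ee_rot: [2.123, 2.303, 0.005]
force: [0.8, -0.7, -0.5]
opening: 21.2
[ 522.36939964 -119.03452598  124.1133848 ] [ 0.009  -0.0038 -1.    ] [ 0.8 -0.7 -0.5]
ring px (np.float64(319.1668959161115), np.float64(207.17190642209164)) blue [([307, 192, 27, 24, 271], [319.5, 201.6])]
```

View pics/l4.png

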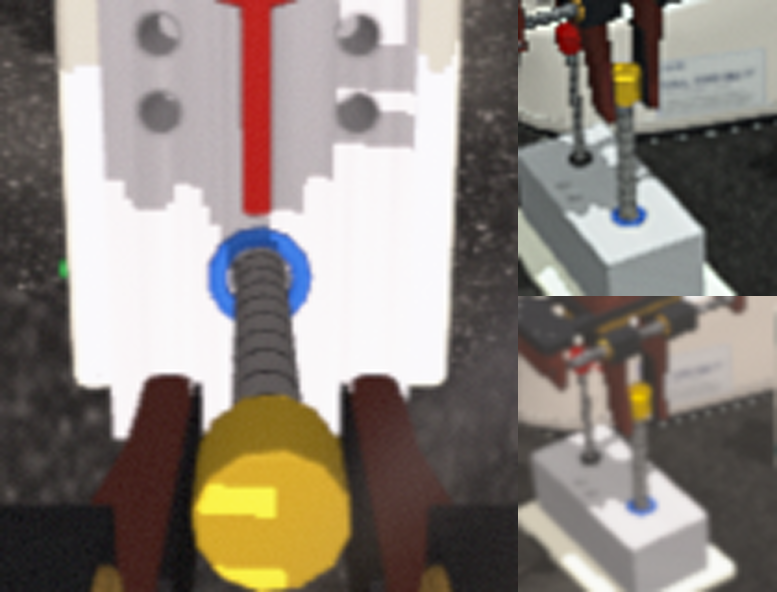

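The nose is about 7 mm into the mouth with no side force, so I'll carry on down.

```bash
python3 -m creep '[{"claw":0,"travel":[0,0,1],"turn":0},{"claw":0,"travel":[0,0,2],"turn":0},{"claw":0,"travel":[0,0,3],"turn":0},{"claw":0,"travel":[0,0,4],"turn":0},{"claw":0,"travel":[0,0,5],"turn":0},{"claw":0,"travel":[0,0,6],"turn":0},{"claw":0,"travel":[0,0,7],"turn":0},{"claw":0,"travel":[0,0,8],"turn":0},{"claw":0,"travel":[0,0,9],"turn":0},{"claw":0,"travel":[0,0,9],"turn":0}]' 40
python3 -m creep '[{"claw":0,"travel":[0,0,0.4],"turn":0},{"claw":0,"travel":[0,0,0.8],"turn":0},{"claw":0,"travel":[0,0,1.2],"turn":0},{"claw":0,"travel":[0,0,1.6],"turn":0},{"claw":0,"travel":[0,0,2],"turn":0},{"claw":0,"travel":[0,0,2.4],"turn":0},{"claw":0,"travel":[0,0,2.8],"turn":0},{"claw":0,"travel":[0,0,3.2],"turn":0},{"claw":0,"travel":[0,0,3.6],"turn":0},{"claw":0,"travel":[0,0,4],"turn":0}]' 40
```

```text
time: 16.97
position: [522.3, -119.1, 115.0]
ee_rot: [2.123, 2.303, 0.005]
force: [0.2, 0.1, -1.6]
opening: 21.0
time: 17.8
position: [522.5, -119.2, 111.2]
ee_rot: [2.123, 2.303, 0.005]
force: [-2.1, 0.2, 2.8]
opening: 21.0
```

```bash
python3 -m creep '[{"claw":0,"travel":[0,0,0.6],"turn":0},{"claw":0,"travel":[0,0,1.2],"turn":0},{"claw":0,"travel":[0,0,1.8],"turn":0},{"claw":0,"travel":[0,0,2.4],"turn":0},{"claw":0,"travel":[0,0,3],"turn":0},{"claw":0,"travel":[0,0,3.6],"turn":0},{"claw":0,"travel":[0,0,4.2],"turn":0},{"claw":0,"travel":[0,0,4.8],"turn":0},{"claw":0,"travel":[0,0,5.4],"turn":0},{"claw":0,"travel":[0,0,6],"turn":0}]' 40
```

```text
time: 18.63
position: [522.5, -119.2, 105.1]
ee_rot: [2.123, 2.303, 0.005]
force: [-1.1, -0.1, 2.2]
opening: 21.4
```

```bash
python3 -m creep '[{"claw":0,"travel":[0,0,0.4],"turn":0},{"claw":0,"travel":[0,0,0.8],"turn":0},{"claw":0,"travel":[0,0,1.2],"turn":0},{"claw":0,"travel":[0,0,1.6],"turn":0},{"claw":0,"travel":[0,0,2],"turn":0},{"claw":0,"travel":[0,0,2.4],"turn":0},{"claw":0,"travel":[0,0,2.7],"turn":0},{"claw":0,"travel":[0,0,3],"turn":0},{"claw":0,"travel":[0,0,3.3],"turn":0},{"claw":0,"travel":[0,0,3.5],"turn":0}]' 40
python3 look.py pics/l5.png
```

```text
time: 19.47
position: [522.5, -119.2, 101.6]
ee_rot: [2.123, 2.303, 0.005]
force: [-0.1, 0.3, 3.2]
opening: 20.9
[ 522.52345218 -119.222163    101.58831924] [ 0.0088 -0.0038 -1.    ] [-0.1  0.3  3.2]
ring px (np.float64(318.88988766283245), np.float64(215.24685908437337)) blue [([305, 199, 30, 26, 316], [319.2, 209.7])]
```

View pics/l5.png

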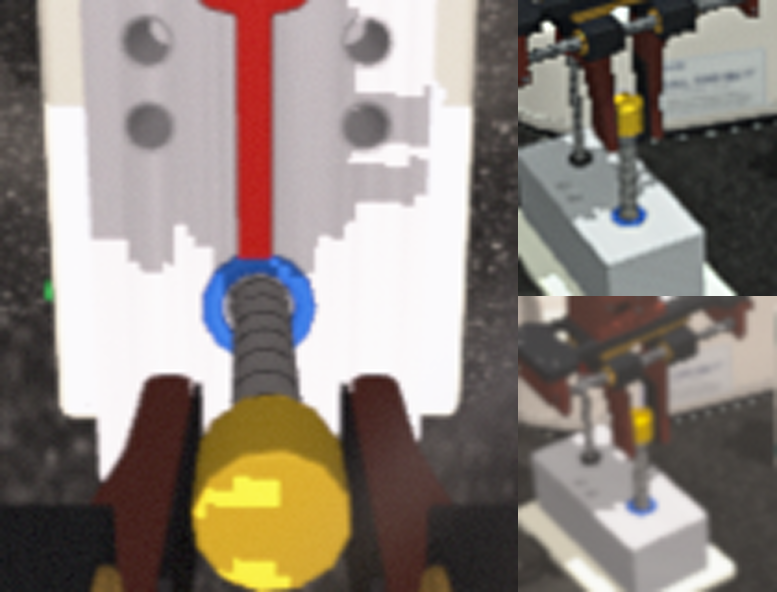

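```bash
python3 -m creep '[{"claw":0,"travel":[0,0,0.3],"turn":0},{"claw":0,"travel":[0,0,0.6],"turn":0},{"claw":0,"travel":[0,0,0.9],"turn":0},{"claw":0,"travel":[0,0,1.1],"turn":0},{"claw":0,"travel":[0,0,1.3],"turn":0},{"claw":0,"travel":[0,0,1.5],"turn":0},{"claw":0,"travel":[0,0,1.7],"turn":0},{"claw":0,"travel":[0,0,1.8],"turn":0},{"claw":0,"travel":[0,0,1.9],"turn":0},{"claw":0,"travel":[0,0,2],"turn":0}]' 40
python3 -m creep '[{"claw":0,"travel":[0,0,0.3],"turn":0},{"claw":0,"travel":[0,0,0.6],"turn":0},{"claw":0,"travel":[0,0,0.9],"turn":0},{"claw":0,"travel":[0,0,1.1],"turn":0},{"claw":0,"travel":[0,0,1.3],"turn":0},{"claw":0,"travel":[0,0,1.5],"turn":0},{"claw":0,"travel":[0,0,1.7],"turn":0},{"claw":0,"travel":[0,0,1.8],"turn":0},{"claw":0,"travel":[0,0,1.9],"turn":0},{"claw":0,"travel":[0,0,2],"turn":0}]' 40
```

```text
time: 20.45
position: [522.5, -119.2, 99.6]
ee_rot: [2.123, 2.303, 0.005]
force: [-1.6, 0.3, 0.9]
opening: 21.0
time: 21.28
position: [522.5, -119.3, 97.6]
ee_rot: [2.123, 2.303, 0.005]
force: [-1.2, 0.6, 1.0]
opening: 21.5
```

```bash
python3 -m creep '[{"claw":0,"travel":[0,0,0.3],"turn":0},{"claw":0,"travel":[0,0,0.5],"turn":0},{"claw":0,"travel":[0,0,0.8],"turn":0},{"claw":0,"travel":[0,0,1],"turn":0},{"claw":0,"travel":[0,0,1.2],"turn":0},{"claw":0,"travel":[0,0,1.4],"turn":0},{"claw":0,"travel":[0,0,1.6],"turn":0},{"claw":0,"travel":[0,0,1.8],"turn":0},{"claw":0,"travel":[0,0,2],"turn":0},{"claw":0,"travel":[0,0,2.2],"turn":0}]' 40
python3 -m creep '[{"claw":0,"travel":[0,0,0.3],"turn":0},{"claw":0,"travel":[0,0,0.5],"turn":0},{"claw":0,"travel":[0,0,0.8],"turn":0},{"claw":0,"travel":[0,0,1],"turn":0},{"claw":0,"travel":[0,0,1.2],"turn":0},{"claw":0,"travel":[0,0,1.4],"turn":0},{"claw":0,"travel":[0,0,1.6],"turn":0},{"claw":0,"travel":[0,0,1.8],"turn":0},{"claw":0,"travel":[0,0,2],"turn":0},{"claw":0,"travel":[0,0,2.2],"turn":0}]' 40
```

```text
time: 22.12
position: [522.5, -119.3, 95.4]
ee_rot: [2.123, 2.303, 0.005]
force: [-0.3, 0.6, 2.4]
opening: 21.2
time: 22.95
position: [522.5, -119.3, 93.2]
ee_rot: [2.123, 2.303, 0.005]
force: [-1.3, 0.1, 2.7]
opening: 21.4
```

```bash
python3 -m creep '[{"claw":0,"travel":[0,0,0.3],"turn":0},{"claw":0,"travel":[0,0,0.5],"turn":0},{"claw":0,"travel":[0,0,0.8],"turn":0},{"claw":0,"travel":[0,0,1],"turn":0},{"claw":0,"travel":[0,0,1.2],"turn":0},{"claw":0,"travel":[0,0,1.4],"turn":0},{"claw":0,"travel":[0,0,1.6],"turn":0},{"claw":0,"travel":[0,0,1.8],"turn":0},{"claw":0,"travel":[0,0,2],"turn":0},{"claw":0,"travel":[0,0,2.2],"turn":0}]' 40
```

```text
time: 23.78
position: [522.5, -119.3, 90.9]
ee_rot: [2.123, 2.303, 0.005]
force: [-1.7, 0.4, 2.3]
opening: 21.4
```

```bash
python3 look.py pics/l6.png
```

```text
[ 522.52836891 -119.27784285   90.93250723] [ 0.0087 -0.0037 -1.    ] [-1.7  0.4  2.3]
ring px (np.float64(318.8251847149261), np.float64(219.66017157216385)) blue [([323, 203, 13, 25, 152], [330.1, 213.8]), ([304, 204, 12, 26, 153], [308.6, 216.1])]
```

View pics/l6.png

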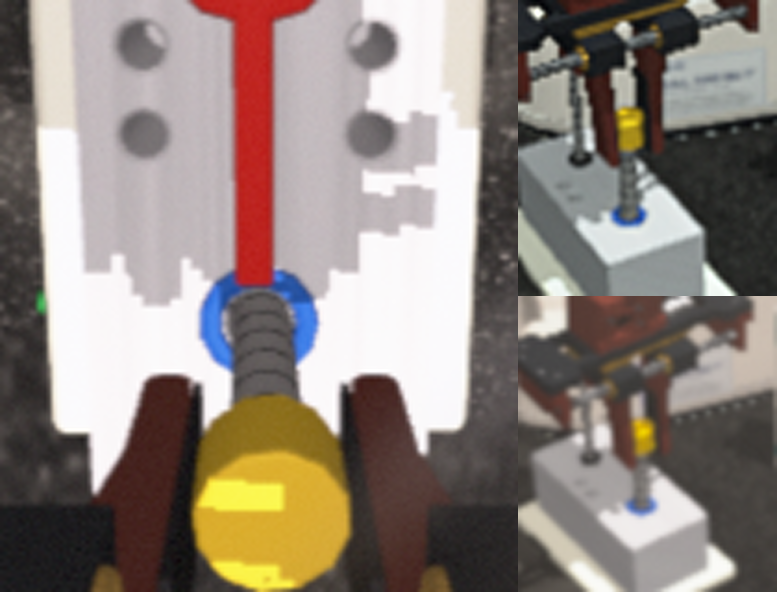

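```bash
python3 -m creep '[{"claw":0,"travel":[0,0,0.3],"turn":0},{"claw":0,"travel":[0,0,0.5],"turn":0},{"claw":0,"travel":[0,0,0.8],"turn":0},{"claw":0,"travel":[0,0,1],"turn":0},{"claw":0,"travel":[0,0,1.2],"turn":0},{"claw":0,"travel":[0,0,1.4],"turn":0},{"claw":0,"travel":[0,0,1.6],"turn":0},{"claw":0,"travel":[0,0,1.8],"turn":0},{"claw":0,"travel":[0,0,2],"turn":0},{"claw":0,"travel":[0,0,2.2],"turn":0}]' 40
```

```text
time: 24.77
position: [522.5, -119.3, 88.7]
ee_rot: [2.123, 2.303, 0.005]
force: [-0.9, -0.5, 2.4]
opening: 21.5
```

```bash
python3 -m creep '[{"claw":0,"travel":[0,0,0.3],"turn":0},{"claw":0,"travel":[0,0,0.5],"turn":0},{"claw":0,"travel":[0,0,0.8],"turn":0},{"claw":0,"travel":[0,0,1],"turn":0},{"claw":0,"travel":[0,0,1.2],"turn":0},{"claw":0,"travel":[0,0,1.4],"turn":0},{"claw":0,"travel":[0,0,1.6],"turn":0},{"claw":0,"travel":[0,0,1.8],"turn":0},{"claw":0,"travel":[0,0,2],"turn":0},{"claw":0,"travel":[0,0,2.2],"turn":0}]' 40
```

```text
time: 25.6
position: [522.5, -119.3, 86.5]
ee_rot: [2.123, 2.303, 0.005]
force: [-2.2, 0.5, 3.0]
opening: 21.2
```

```bash
python3 -m creep '[{"claw":0,"travel":[0,0,0.3],"turn":0},{"claw":0,"travel":[0,0,0.5],"turn":0},{"claw":0,"travel":[0,0,0.8],"turn":0},{"claw":0,"travel":[0,0,1],"turn":0},{"claw":0,"travel":[0,0,1.2],"turn":0},{"claw":0,"travel":[0,0,1.4],"turn":0},{"claw":0,"travel":[0,0,1.6],"turn":0},{"claw":0,"travel":[0,0,1.8],"turn":0},{"claw":0,"travel":[0,0,2],"turn":0},{"claw":0,"travel":[0,0,2.2],"turn":0}]' 40
```

```text
time: 26.43
position: [522.5, -119.4, 84.3]
ee_rot: [2.123, 2.303, 0.005]
force: [-2.0, 0.5, 0.1]
opening: 21.0
```

```bash
python3 -m creep '[{"claw":0,"travel":[0,0,0.3],"turn":0},{"claw":0,"travel":[0,0,0.5],"turn":0},{"claw":0,"travel":[0,0,0.8],"turn":0},{"claw":0,"travel":[0,0,1],"turn":0},{"claw":0,"travel":[0,0,1.2],"turn":0},{"claw":0,"travel":[0,0,1.4],"turn":0},{"claw":0,"travel":[0,0,1.6],"turn":0},{"claw":0,"travel":[0,0,1.8],"turn":0},{"claw":0,"travel":[0,0,2],"turn":0},{"claw":0,"travel":[0,0,2.2],"turn":0}]' 40
```

```text
time: 27.27
position: [522.5, -119.4, 82.1]
ee_rot: [2.123, 2.304, 0.005]
force: [-2.4, -0.4, 2.3]
opening: 21.0
```

```bash
python3 look.py pics/l7.png; python3 -m creep '[{"claw":0,"travel":[0,0,0.3],"turn":0},{"claw":0,"travel":[0,0,0.5],"turn":0},{"claw":0,"travel":[0,0,0.8],"turn":0},{"claw":0,"travel":[0,0,1],"turn":0},{"claw":0,"travel":[0,0,1.2],"turn":0},{"claw":0,"travel":[0,0,1.4],"turn":0},{"claw":0,"travel":[0,0,1.6],"turn":0},{"claw":0,"travel":[0,0,1.8],"turn":0},{"claw":0,"travel":[0,0,2],"turn":0},{"claw":0,"travel":[0,0,2.2],"turn":0}]' 40
```

```text
[ 522.48717229 -119.35051005   82.07865562] [ 0.0085 -0.0037 -1.    ] [-2.4 -0.4  2.3]
ring px (np.float64(318.8320647157423), np.float64(223.61432132638814)) blue [([325, 206, 12, 26, 153], [330.8, 217.9]), ([304, 208, 9, 27, 157], [308.0, 220.6])]
time: 28.25
position: [523.0, -119.8, 81.3]
ee_rot: [2.124, 2.303, 0.007]
force: [-6.7, 0.9, 20.3]
opening: 21.4
```

View pics/l7.png

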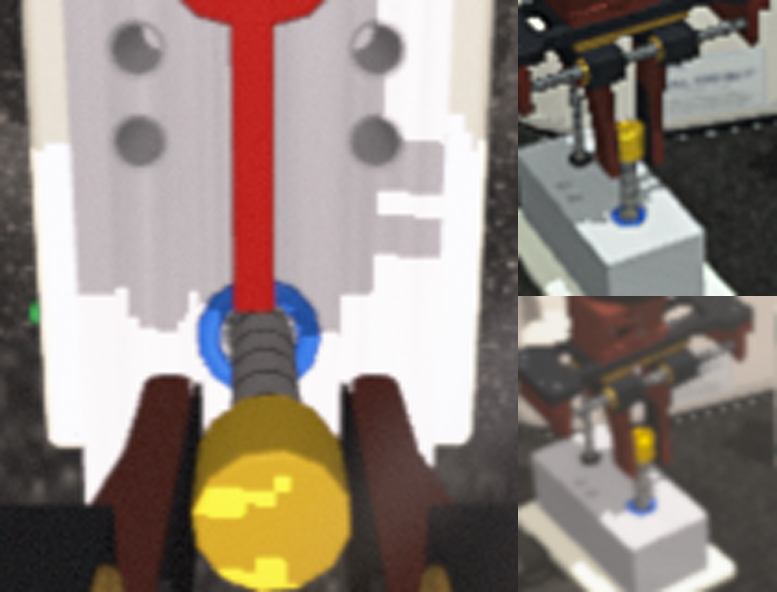

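The rod has bottomed: the force jumped to about 20 N at a reading of z = 81.3. I'll relax the push, release and rise.

```bash
python3 -m creep '[{"claw":0,"travel":[0,0,0],"turn":0},{"claw":0,"travel":[0,0,0],"turn":0},{"claw":60,"travel":[0,0,0],"turn":0},{"claw":60,"travel":[0,0,0],"turn":0},{"claw":60,"travel":[0,0,0],"turn":0},{"claw":60,"travel":[0,0,0],"turn":0},{"claw":60,"travel":[0,0,0],"turn":0},{"claw":60,"travel":[0,0,0],"turn":0},{"claw":60,"travel":[0,0,0],"turn":0},{"claw":60,"travel":[0,0,0],"turn":0}]' 40
python3 look.py pics/l8.png
```

```text
time: 29.08
position: [523.0, -119.7, 81.2]
ee_rot: [2.124, 2.303, 0.007]
force: [-1.1, -0.0, 0.3]
opening: 52.8
[ 523.03279237 -119.73909752   81.22356737] [ 0.0095 -0.003  -1.    ] [-1.1 -0.   0.3]
ring px (np.float64(318.0909412083943), np.float64(223.4657895299771)) blue [([323, 206, 13, 27, 165], [329.8, 218.0]), ([303, 208, 9, 26, 148], [306.9, 220.4]), ([383, 343, 18, 23, 312], [390.8, 355.3])]
```

View pics/l8.png

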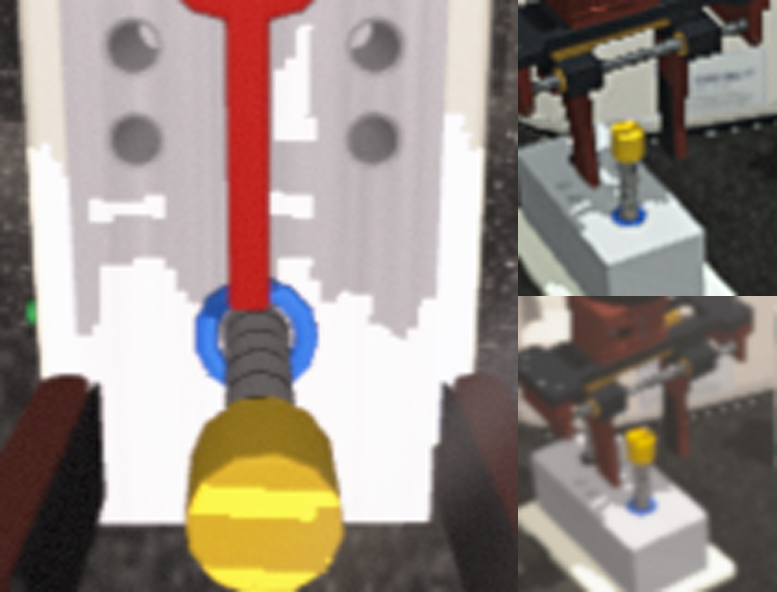

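```bash
python3 -m creep '[{"claw":60,"travel":[0,0,-5],"turn":0},{"claw":60,"travel":[0,0,-14],"turn":0},{"claw":60,"travel":[0,0,-25],"turn":0},{"claw":60,"travel":[0,0,-36],"turn":0},{"claw":0,"travel":[0,0,-42],"turn":0},{"claw":0,"travel":[0,0,-42],"turn":0},{"claw":0,"travel":[0,0,-42],"turn":0},{"claw":0,"travel":[0,0,-42],"turn":0},{"claw":0,"travel":[0,0,-42],"turn":0},{"claw":0,"travel":[0,0,-42],"turn":0}]' 40
python3 - <<'E'
from h import *
st=ctrl.sense();print(st['opening'])
w=save('wrist','pics/w12.png')
E
```

```text
time: 30.07
position: [522.2, -119.6, 122.8]
ee_rot: [2.124, 2.303, 0.006]
force: [-0.2, -0.0, -0.4]
opening: 16.5
16.46802247571456
```

View pics/w12.png

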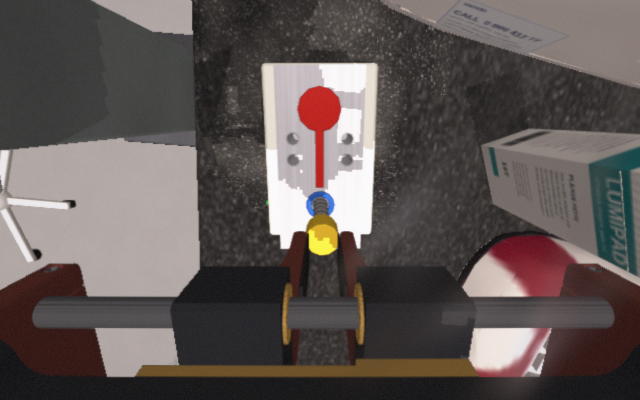

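```bash
python3 -m creep '[{"claw":0,"travel":[0,0,0],"turn":0},{"claw":0,"travel":[0,0,0],"turn":0},{"claw":0,"travel":[0,0,0],"turn":0},{"claw":0,"travel":[0,0,2],"turn":0},{"claw":0,"travel":[0,0,4],"turn":0},{"claw":0,"travel":[0,0,6],"turn":0},{"claw":0,"travel":[0,0,8],"turn":0},{"claw":0,"travel":[0,0,10],"turn":0},{"claw":0,"travel":[0,0,11],"turn":0},{"claw":0,"travel":[0,0,11],"turn":0}]' 40
python3 -m creep '[{"claw":0,"travel":[0,0,0.4],"turn":0},{"claw":0,"travel":[0,0,0.8],"turn":0},{"claw":0,"travel":[0,0,1.2],"turn":0},{"claw":0,"travel":[0,0,1.6],"turn":0},{"claw":0,"travel":[0,0,2],"turn":0},{"claw":0,"travel":[0,0,2.4],"turn":0},{"claw":0,"travel":[0,0,2.7],"turn":0},{"claw":0,"travel":[0,0,3],"turn":0},{"claw":0,"travel":[0,0,3],"turn":0},{"claw":0,"travel":[0,0,3],"turn":0}]' 40
```

```text
time: 30.95
position: [522.2, -119.6, 111.6]
ee_rot: [2.124, 2.303, 0.005]
force: [0.1, 0.4, 0.5]
opening: 0.7
time: 31.78
position: [523.4, -119.8, 109.6]
ee_rot: [2.123, 2.302, 0.008]
force: [-0.0, 1.0, 8.8]
opening: 0.2
```

```bash
python3 -m creep '[{"claw":0,"travel":[0,0,0.8],"turn":0},{"claw":0,"travel":[0,0,1],"turn":0},{"claw":0,"travel":[0,0,1.2],"turn":0},{"claw":0,"travel":[0,0,1.4],"turn":0},{"claw":0,"travel":[0,0,1.6],"turn":0},{"claw":0,"travel":[0,0,1.6],"turn":0},{"claw":0,"travel":[0,0,1.6],"turn":0},{"claw":0,"travel":[0,0,1.6],"turn":0},{"claw":0,"travel":[0,0,1.6],"turn":0},{"claw":0,"travel":[0,0,1.6],"turn":0}]' 40
python3 -c "
from h import *
st=ctrl.sense();print(st['position'],st['force'])"
```

```text
time: 32.62
position: [524.3, -119.9, 109.5]
ee_rot: [2.123, 2.302, 0.011]
force: [-3.1, 1.7, 14.4]
opening: 0.5
[ 524.29647592 -119.85835082  109.47533231] [-3.13277002  1.73442087 14.3651619 ]
```

A push of 14 N did not move the rod further, so it is on the bottom with the head top at a finger reading of 109.6. I'll rise and locate the knob.

```bash
python3 -m creep '[{"claw":0,"travel":[0,0,-10],"turn":0},{"claw":0,"travel":[0,0,-25],"turn":0},{"claw":0,"travel":[0,0,-40],"turn":0},{"claw":0,"travel":[0,0,-55],"turn":0},{"claw":0,"travel":[0,0,-66],"turn":0},{"claw":0,"travel":[0,0,-70],"turn":0},{"claw":0,"travel":[0,0,-70],"turn":0},{"claw":0,"travel":[0,0,-70],"turn":0},{"claw":0,"travel":[0,0,-70],"turn":0},{"claw":0,"travel":[0,0,-70],"turn":0}]' 40
python3 - <<'E'
from meas import *
st=ctrl.sense();w=save('wrist','pics/w13.png');Tw=Tof(w,st);p=st['position'];Rm=R.from_rotvec(st['ee_rot']).as_matrix()
im=w['pixels'].astype(int);m=((im[:,:,0]>120)&(im[:,:,1]<80)&(im[:,:,2]<90));m[200:]=0;m[:,:270]=0;m[:,390:]=0
m=m.astype(np.uint8)
mo=cv2.morphologyEx(m,cv2.MORPH_OPEN,cv2.getStructuringElement(cv2.MORPH_ELLIPSE,(15,15)))
ys,xs=np.nonzero(mo);u,v=xs.mean(),ys.mean();print(u,v,xs.min(),xs.max(),ys.min(),ys.max())
print(p,Rm[:,2])
for z in(165,172,180,190): q=onz(w,Tw,u,v,z);print(z,q,onz(w,Tw,xs.max()+.5,v,z)[0]-onz(w,Tw,xs.min()-.5,v,z)[0],Rm.T@(q-p))
s=cams.snapshot('scene');d=cams.snapshot('side');R_={}
for n,c in(('scene',s),('side',d)): print(n,comps(c,'red',15)[:2],comps(c,'yel',40)[:2])
E
```

```text
time: 33.45
position: [522.9, -119.6, 178.7]
ee_rot: [2.124, 2.302, 0.009]
force: [-0.2, 0.0, 1.0]
opening: 0.5
317.9670781893004 111.10973936899863 304 332 96 127
[ 522.86872033 -119.63695446  178.69399557] [ 0.0106781  -0.00190048 -0.99994118]
165 [514.53465843 -42.47075167 165.        ] 19.025649800879762 [77.62387453 -2.24355441 13.45754515]
172 [514.58461708 -42.60785831 172.        ] 18.381985544692157 [77.46392364 -2.13135356  6.45875091]
180 [514.64171267 -42.76455162 180.        ] 17.64636925190632 [77.28112262 -2.00312403 -1.53987108]
190 [514.71308216 -42.96041825 190.        ] 16.72684888592397 [ 77.05262134  -1.8428371  -11.53814856]
scene [([260, 129, 5, 6, 22], [261.6, 131.9]), ([361, 187, 23, 19, 297], [372.0, 197.0])] [([274, 150, 9, 11, 77], [278.0, 154.6]), ([470, 202, 27, 20, 440], [483.0, 211.5])]
side [([256, 51, 14, 5, 34], [262.6, 53.5]), ([260, 116, 10, 9, 55], [263.8, 119.9])] [([267, 74, 25, 8, 55], [277.4, 77.9]), ([275, 143, 10, 11, 88], [279.4, 147.8])]
```

View pics/w13.png

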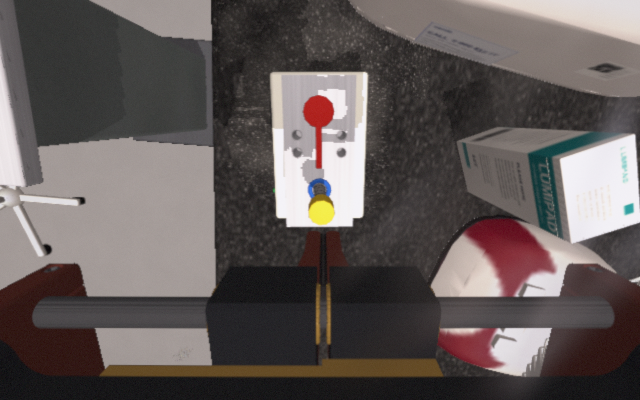

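```bash
python3 -m creep '[{"claw":0,"travel":[10,0,0],"turn":0},{"claw":0,"travel":[28,-1,0],"turn":0},{"claw":0,"travel":[48,-2,0],"turn":0},{"claw":0,"travel":[65,-2.5,0],"turn":0},{"claw":0,"travel":[75,-2.5,0],"turn":0},{"claw":0,"travel":[77,-2.5,0],"turn":0},{"claw":0,"travel":[77,-2.5,8],"turn":0},{"claw":0,"travel":[77,-2.5,17],"turn":0},{"claw":0,"travel":[77,-2.5,25],"turn":0},{"claw":0,"travel":[77,-2.5,28],"turn":0}]' 40
cat > look2.py <<'E'
from meas import *
import sys
st=ctrl.sense();print(st['position'],st['force'])
w=cams.snapshot('wrist')['pixels'][170:290,260:390,::-1];a=cv2.resize(w,(390,360),interpolation=cv2.INTER_CUBIC)
b=cv2.resize(cams.snapshot('side')['pixels'][85:185,235:335,::-1],(360,360),interpolation=cv2.INTER_CUBIC)
cv2.imwrite(sys.argv[1],np.hstack([a,b]))
E
python3 look2.py pics/k1.png
```

```text
time: 34.43
position: [513.7, -44.3, 149.0]
ee_rot: [2.126, 2.301, 0.006]
force: [-0.4, -0.6, 0.2]
opening: 0.7
[513.71189167 -44.28854735 149.04429191] [-0.42947268 -0.56232141  0.22765506]
```

View pics/k1.png

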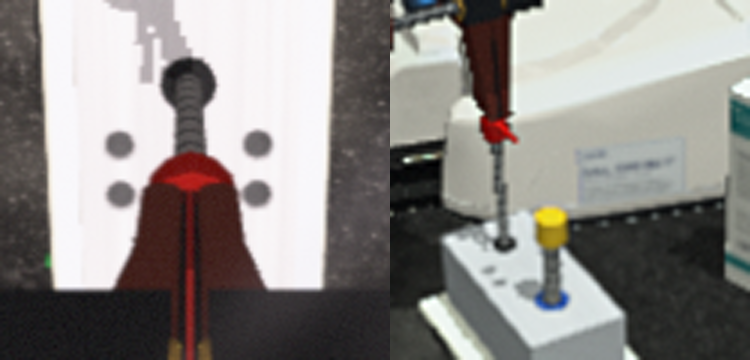

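```bash
python3 -m creep '[{"claw":0,"travel":[0,0,1],"turn":0},{"claw":0,"travel":[0,0,3],"turn":0},{"claw":0,"travel":[0,0,5],"turn":0},{"claw":0,"travel":[0,0,7],"turn":0},{"claw":0,"travel":[0,0,9],"turn":0},{"claw":0,"travel":[0,0,11],"turn":0},{"claw":0,"travel":[0,0,13],"turn":0},{"claw":0,"travel":[0,0,15],"turn":0},{"claw":0,"travel":[0,0,16],"turn":0},{"claw":0,"travel":[0,0,16],"turn":0}]' 40
python3 look2.py pics/k2.png
```

```text
time: 35.37
position: [514.1, -44.3, 133.5]
ee_rot: [2.126, 2.301, 0.006]
force: [-0.2, 0.1, -0.1]
opening: 0.5
[514.13818815 -44.30711145 133.47773009] [-0.20510071  0.14080222 -0.10196757]
```

View pics/k2.png

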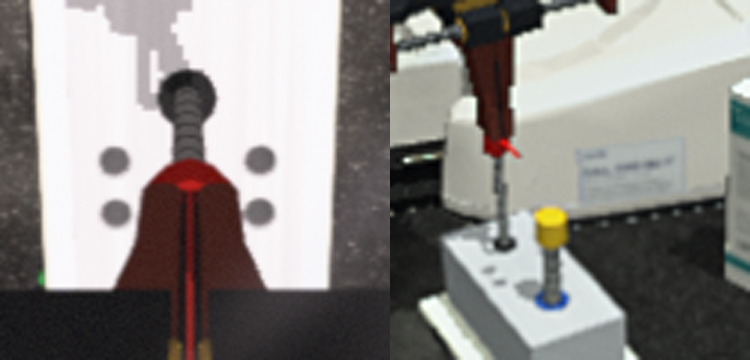

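```bash
python3 - <<'E'
from meas import *
st=ctrl.sense();p=st['position'];o=[]
for n,x,y in(('side',250,95),('scene',248,105)):
    s=cams.snapshot(n);T=Tof(s);a=s['pixels'][y:y+40,x:x+40,::-1];o.append(cv2.resize(a,(400,400),interpolation=cv2.INTER_CUBIC))
    f=lambda q:((np.array(proj(s,T,q))-[x,y])*10).round(0).tolist()
    for z in(165,149): print(n,z,f((514.5,-43,z)),f((514.5,-53,z)))
cv2.imwrite('pics/k3.png',np.hstack(o))
E
```

```text
side 165 [142.0, 260.0] [156.0, 279.0]
side 149 [147.0, 317.0] [161.0, 336.0]
scene 165 [140.0, 276.0] [157.0, 293.0]
scene 149 [145.0, 321.0] [161.0, 339.0]
```

View pics/k3.png

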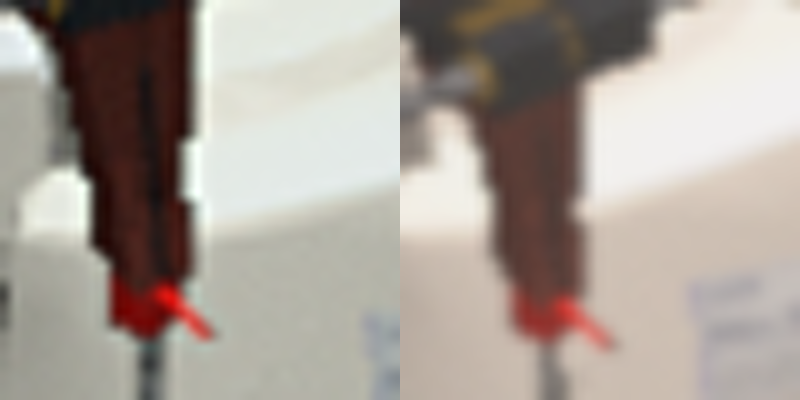

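The fingers sit on the knob top and the knob follows them down, so I'll continue.

```bash
python3 -m creep '[{"claw":0,"travel":[0,0,2],"turn":0},{"claw":0,"travel":[0,0,4.5],"turn":0},{"claw":0,"travel":[0,0,7],"turn":0},{"claw":0,"travel":[0,0,9.5],"turn":0},{"claw":0,"travel":[0,0,12],"turn":0},{"claw":0,"travel":[0,0,14.5],"turn":0},{"claw":0,"travel":[0,0,17],"turn":0},{"claw":0,"travel":[0,0,19],"turn":0},{"claw":0,"travel":[0,0,20],"turn":0},{"claw":0,"travel":[0,0,20],"turn":0}]' 40
python3 look2.py pics/k4.png
```

```text
time: 36.4
position: [514.0, -44.0, 113.2]
ee_rot: [2.126, 2.302, 0.006]
force: [0.0, -0.5, -0.1]
opening: 0.1
[514.02770275 -44.00214548 113.21370768] [ 0.02226534 -0.50175054 -0.11859641]
```

View pics/k4.png

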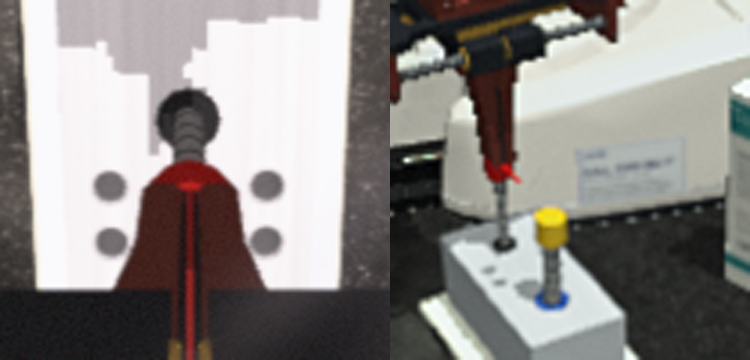

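```bash
python3 -m creep '[{"claw":0,"travel":[0,0,0.5],"turn":0},{"claw":0,"travel":[0,0,1],"turn":0},{"claw":0,"travel":[0,0,1.5],"turn":0},{"claw":0,"travel":[0,0,2],"turn":0},{"claw":0,"travel":[0,0,2.4],"turn":0},{"claw":0,"travel":[0,0,2.8],"turn":0},{"claw":0,"travel":[0,0,3.1],"turn":0},{"claw":0,"travel":[0,0,3.3],"turn":0},{"claw":0,"travel":[0,0,3.4],"turn":0},{"claw":0,"travel":[0,0,3.4],"turn":0}]' 40
python3 look2.py pics/k5.png
```

```text
time: 37.33
position: [514.1, -44.0, 109.9]
ee_rot: [2.126, 2.301, 0.006]
force: [0.1, -0.2, 2.9]
opening: 0.3
[514.06829533 -44.04228394 109.92664648] [ 0.08656879 -0.18803534  2.94691969]
```

```bash
python3 -m creep '[{"claw":0,"travel":[0,0,0.1],"turn":0},{"claw":0,"travel":[0,0,0.2],"turn":0},{"claw":0,"travel":[0,0,0.3],"turn":0},{"claw":0,"travel":[0,0,0.3],"turn":0},{"claw":0,"travel":[0,0,0.3],"turn":0},{"claw":0,"travel":[0,0,0.3],"turn":0},{"claw":0,"travel":[0,0,0.3],"turn":0},{"claw":0,"travel":[0,0,0.3],"turn":0},{"claw":0,"travel":[0,0,0.3],"turn":0},{"claw":0,"travel":[0,0,0.3],"turn":0}]' 40
python3 -c "
from h import *
print(ctrl.sense()['position'],ctrl.sense()['force'])"
```

```text
time: 38.27
position: [514.1, -44.0, 109.6]
ee_rot: [2.126, 2.301, 0.006]
force: [0.3, -0.8, 2.8]
opening: 0.3
[514.10543025 -44.03584651 109.63980068] [ 0.31187949 -0.81962105  2.78236284]
```

```bash
python3 -m creep '[{"claw":0,"travel":[0,0,-3],"turn":0},{"claw":0,"travel":[0,0,-10],"turn":0},{"claw":0,"travel":[0,0,-25],"turn":0},{"claw":0,"travel":[0,0,-45],"turn":0},{"claw":0,"travel":[-10,0,-70],"turn":0},{"claw":0,"travel":[-35,0,-95],"turn":0},{"claw":0,"travel":[-60,0,-115],"turn":0},{"claw":0,"travel":[-85,0,-125],"turn":0},{"claw":0,"travel":[-90,0,-125],"turn":0},{"claw":0,"travel":[-90,0,-125],"turn":0}]' 40
python3 - <<'E'
from meas import *
st=ctrl.sense();w=save('wrist','pics/w14.png');Tw=Tof(w,st);print(st['position'])
o=[]
for n,x,y in(('side',250,110),('scene',248,115)):
    s=cams.snapshot(n);a=s['pixels'][y:y+65,x:x+45,::-1];o.append(cv2.resize(a,(360,520),interpolation=cv2.INTER_CUBIC)); print(n,comps(s,'red',10)[:3],comps(s,'yel',40)[:1])
cv2.imwrite('pics/k6.png',np.hstack(o))
E
```

```text
time: 39.1
position: [520.1, -135.4, 235.8]
ee_rot: [2.13, 2.296, 0.007]
force: [0.1, 0.2, -2.0]
opening: 0.7
[ 520.09160706 -135.41004188  235.84456565]
side [([256, 26, 13, 4, 32], [261.3, 27.7]), ([404, 73, 3, 6, 11], [405.1, 74.7]), ([416, 115, 8, 13, 16], [419.6, 120.9])] [([266, 49, 35, 10, 79], [280.8, 53.8])]
scene [([261, 139, 5, 6, 24], [262.9, 141.5]), ([360, 188, 23, 18, 297], [372.0, 197.0]), ([506, 209, 7, 9, 44], [509.0, 213.0])] [([274, 150, 9, 11, 75], [278.0, 154.7])]
```

View pics/k6.png

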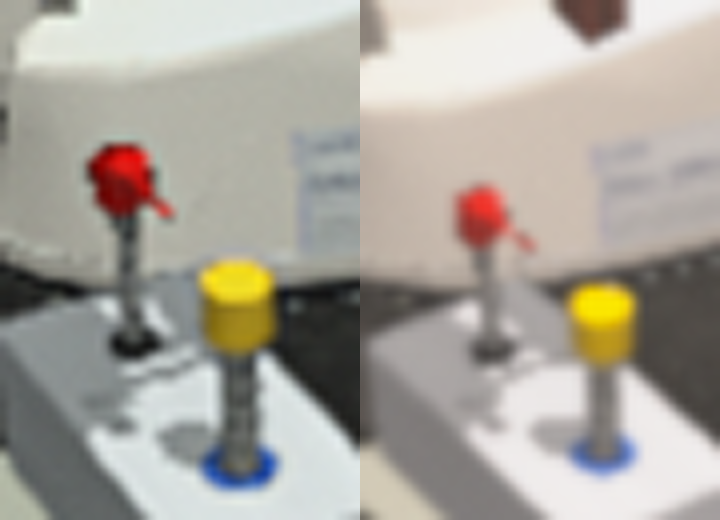

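View pics/w14.png

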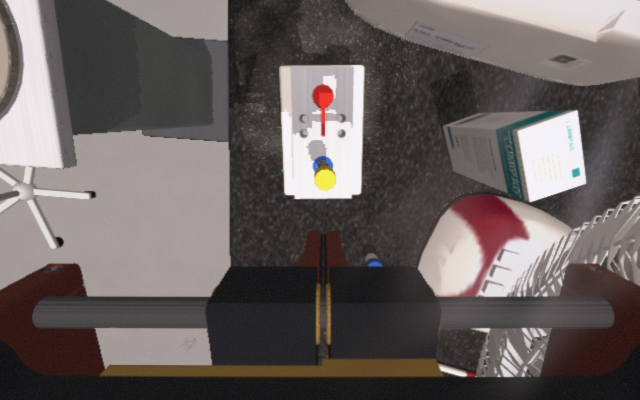

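```bash
python3 - <<'E'
from meas import *
for n,h,k,b in(('side',(237,284),(121,162),(250,110)),('scene',(603-360,302),(482-360,200),(248,115))):
    s=cams.snapshot(n);T=Tof(s)
    H=onz(s,T,b[0]+h[0]/8,b[1]+h[1]/8,141)
    for z in(136,141,146):
        K=onz(s,T,b[0]+k[0]/8,b[1]+k[1]/8,z);print(n,z,H[:2],K[:2],np.linalg.norm((K-H)[:2]),(K-H)[:2])
E
```

```text
side 136 [ 520.56887627 -125.40423315] [516.16717496 -39.0656534 ] 86.45071039667619 [-4.40170131 86.33857975]
side 141 [ 520.56887627 -125.40423315] [513.65746792 -46.84255792] 78.8651024297685 [-6.91140835 78.56167524]
side 146 [ 520.56887627 -125.40423315] [511.14776088 -54.61946243] 71.40897129214316 [-9.42111539 70.78477072]
scene 136 [ 522.18697952 -123.10626359] [517.29636439 -40.3783954 ] 82.8723011069112 [-4.89061513 82.72786818]
scene 141 [ 522.18697952 -123.10626359] [514.43116506 -46.63094854] 76.86759050012272 [-7.75581445 76.47531505]
scene 146 [ 522.18697952 -123.10626359] [511.56596574 -52.88350168] 71.0214208790978 [-10.62101378  70.22276191]
```

```bash
python3 - <<'E'
from h import *
st=ctrl.sense();print(st['time'],st['force'],st['joint_velocities'].round(3)); print(ctrl.finish_job())
E
```

```text
39.35 [-0.0028542   0.51604384  0.94034635] [ 0.    -0.001  0.003 -0.004 -0.001  0.001  0.003]
the job is handed in; nothing more can be done
None
```

The depth rod is standing on the bottom of the blue-ringed well, and the red pointer's knob is set level with the top of the rod's head. I handed the job in at 39.35 s with the arm clear of everything.

- **First grasp:** The first attempt closed on air just above the rod's head, because the real finger ends sit about 31.5 mm above the reported TCP. A touch on the head top gave me that offset, but it tipped the rod slightly in its loose holder. I took it lightly, brought it upright, then gripped it firmly.
- **Seating the rod:** The rod slid through the sleeve with only 0–3 N showing in the end-of-call readings, less than the stated 4–8 N. It then stopped hard at about 51 mm down, with a push of about 20 N. After I let go, 14 N on the head top did not move it.
- **Setting the pointer:** I pressed the knob down with the closed fingertips to a reading of 109.6, against 109.5–109.6 for the head top.
- **Levelness:** By touch the two tops match to within about 0.2 mm. In the last pictures, both fixed cameras agree only to about 1–3 mm, with the knob if anything slightly high. I trusted the touch reading and did not touch the rod again to confirm.
- **Bystanders:** I never touched the vial, dropper or cup. I did not measure their positions again at the end.

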